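# Tap a lock case true on the setting plate and pin it

### The job

The grey lock case lies askew on the steel setting plate. Slide it on the plate with gentle taps on its edges, from whichever side it needs, until its hole sits over the plate's hole and it lies square inside the scribed outline, never lifting it; then take the location pin from its wooden stand and put it down through the case into the plate until its collar rests on the case, feeling it in without forcing. Leave the pin there and leave the other things alone.

Things in the scene. Friction and masses are not known exactly. Their poses are not given: they have to be found in the camera images.
- setting_plate: fixed dark steel plate, 130 (its x) x 140 (its y) x 24 mm thick, on a grey pedestal bolted to the bench, its top face 150 mm above the bench; turned up to 18 degrees. Origin: on the bench under its centre; z up. On its top are a scribed outline 98 (x) x 116 mm (y) about the centre and short centre lines. A fixed grinder up to 0.24 m high stands behind it, from x = 0.52 on
- plate_hole (a point): centre of the mouth of the round 14 mm hole through the middle of the setting plate, on its top face; axes as the plate
- lock_case: loose grey lock case, a flat block 92 (its x) x 110 (its y) x 18 mm high, about 0.6 to 0.9 kg, too wide to grip, lying flat on the setting plate, off centre and turned from it by up to 14 degrees. Origin: centre of its underside; z up. The friction under it is not known; it stops where it is pushed to. It is to be pushed by the fingers with less than 20 N: come up to an edge at 30 mm/s or slower
- case_hole (a point): centre of the mouth of the round 16 mm spindle hole through the middle of the case, on its top face; axes as the case
- location_pin: loose steel pin, 80 g, standing upright in the wooden stand. Origin: centre of the lower end of its shank; z up along the pin. Shank 12 mm diameter, 34 mm long, its lowest 5 mm tapering to 7 mm; above it a collar 24 mm diameter and 4 mm thick (34 to 38 mm above the origin), above that a round grip 16 mm diameter and 30 mm high (38 to 68 mm above the origin). It is to be pressed down with less than 20 N
- pin_collar (a point): centre of the underside of the pin's collar, 34 mm above the pin's origin
- pin_stand: fixed light wooden block 64 x 64 x 40 mm high with a 15 mm upright hole through its middle in which the pin stands, collar on the block. Origin: centre of its underside. Between it and the setting plate stands a fixed cutting machine (front edge at x = 0.43, low bed up to 0.14 m high in front, up to 0.36 m high beyond x = 0.5): pass between the two on the robot's side, at x below 0.40
- pin_tin: bystander: small round plain metal tin, 46 mm diameter, 32 mm high; origin centre of its underside
- padlock: bystander: brass padlock lying flat, 63 x 42 x 19 mm; origin centre of its underside
- wood_block: bystander: beech packing block 45 x 85 x 32 mm; origin centre of its underside
Things that resemble listed ones, but are neither listed nor needed, are in the scene too. What is shaped like the pin_stand but blue or turquoise is not meant.

How it is judged (in metres and radians):
On the way:
1. the case is tapped centred and square on the plate, and let alone, with the pin still in its stand (horizontal distance between case_hole and plate_hole below 0.0025 m and angle between the x axis of lock_case and the x axis of setting_plate, either way round below 0.05 rad and linear speed of lock_case below 0.005 m/s and contact force between the fingers and lock_case below 0.05 N and horizontal distance between location_pin and pin_stand below 0.005 m), for 0.2 s.
At the end, for the whole second after the job is handed in: The case lies flat on the plate, its hole within 2.5 mm of the plate's hole and its edges within 0.05 rad (3 degrees) of the plate's; the pin stands through both with its collar within 2 mm of the case top; both at rest (horizontal distance between case_hole and plate_hole below 0.0025 m and angle between the x axis of lock_case and the x axis of setting_plate, either way round below 0.05 rad and horizontal distance between pin_collar and case_hole below 0.004 m and z of pin_collar in the frame of case_hole below 0.002 m and z of location_pin in the frame of setting_plate below 0.137 m and angle between location_pin's own z axis and vertical below 0.08 rad and angle between lock_case's own z axis and vertical below 0.03 rad and linear speed of each of lock_case, location_pin below 0.01 m/s); the robot touches nothing.
It fails at once if the fingers push the case with more than 20 N (contact force between the fingers and lock_case above 20 N).
It fails at once if the pin is pressed onto the case or plate with more than 20 N (contact force between location_pin and lock_case above 20 N or contact force between location_pin and setting_plate above 20 N).
It fails at once if the case is lifted or tipped (z of lock_case in the frame of setting_plate above 0.155 m or angle between lock_case's own z axis and vertical above 0.1 rad).
It fails at once if a bystander is moved (distance of any of pin_tin, padlock, wood_block from where it was at the start of the episode above 0.015 m).
It also fails if it takes over 72 s, if anything falls off the work surface, if the arm or the gripper's body presses on something with over 40 N, if the wrist force passes 120 N, or if a joint passes its speed limit or range.

### The arm

A 7-joint arm with a two-finger parallel gripper is mounted at the origin on a cart in front of the work surface, level with it; the furniture and walls round the work are solid. World frame = base frame: x ahead of the robot, y to its left, z up, the work surface at z = 0. Lengths are in mm, angles in rad, forces in N, time in s.
With the tool pointing down it reaches from about 350 to 900 mm from the base axis. Payload 19.9 kg.
Tool frame: the origin (TCP) lies at the very end of the fingers, on their centre line; the grasp point (between the pads) lies 19 mm behind it; z points along the fingers, y is the direction in which the jaws open and shut (so a half turn about z gives the same grasp; the last joint's range is limited). The gripper opens to 85 mm and grips with 20 to 120 N. Pads are 22 mm wide; open, the fingers measure 114 mm over their backs; the gripper's body (76 mm by 85 mm) begins 54 mm behind the grasp point. The pads swing forward as they close: fully open they stand 13 mm farther back than shut.
Start: joints at [1.181, 0.417, -0.01, 1.614, 0.005, 1.111, -0.053], TCP at [213.013, -587.56, 231.26] pointing down, gripper open.
Joint ranges: [-2.81, 2.81], [-0.39, 2.02], [-1.27, 1.25], [0.06, 2.57], [-1.19, 4.33], [0.19, 2], [-2.82, 2.82]. Speed limits (rad/s): [1.89, 1.89, 2.39, 2.39, 3.01, 3.01, 3.01].

### API

Orientations are given as a rotation vector (axis times angle).
In Python, from workcell import * gives the robot as it stands.
- The arm moves only by the tool servo_tool, never from a script. Its argument "series" is a list of rows, each a list of 6 numbers: the shift along the tool's x, y, z in cm, then the turn, a rotation vector about the tool's x, y, z in degrees. A call has 1 to 20 rows; each row is the pose to reach, as a shift and turn from the pose measured when the call began, along the tool's axes at that moment; what a row does not reach only later rows make up. A row lasts 1/10 s, in which the tool goes at most 50 mm and 8.59 degrees, less where a joint would pass 70% of its speed; a pose out of reach is approached as far as the arm can. A call with a gripper value outside its range is refused whole. "fingers" is the finger opening in cm, from 0 to 8.54, set as the call begins (left out, the last holds). The fingers move at their own pace and stop on an object; "squeeze" is the grip in N (left out, the last holds). Time passes only in rows, so rows that repeat a pose let the fingers close. It gives the time, the measured TCP pose, the force and the opening at its end, in the units of the state.
- observe(): the state, without advancing time (a new reading comes with each control period).
- get_image(name): name is "side" or "top"; returns a dict with "img" (400x640x3 uint8, red, green, blue), "intrinsics" (3x3 intrinsics, pixels), "distortion" ([k1, k2, p1, p2, k3] as OpenCV has them; the pictures are not rectified), "R" (3x3) and "t" (3): a world point X has camera coordinates R X + t. Camera axes: x right, y down, z forward; pixel columns grow to the right and rows downward; lengths in mm; the calibration is good to about 2 mm. A picture is of the moment at which its call begins. There is no depth.
- sign_off(): hands the job in, once; it reports no verdict.
Trained networks look in a picture, given as the dict that the camera call returned (one of the last four; its "shot" number tells which), for a name from the list of things; names that differ only in an ending like _2 or _b are one class to them, and where a whole thing is asked for, a point or a joint stands for the part that bears it (a point fixed in the world has none). Each returns a list of dicts, best first, with "confidence" (0 to 1); they miss things now and then, are a little off and sometimes report something else, mostly with a low value. They report only what shows in the picture. A call takes as long as a camera call. They do not tell look-alikes from the thing itself.
- find_in(query, picture): "location" ([row, column] in pixels, amid what is visible of it).
- outline_of(query, picture): "pixels" (400x640 bool, what is visible of it) and "location" ([row, column] in pixels, amid what is visible of it).
The state is a dict: "time_s": time; "q": joint angles; "joint_velocities": joint speeds; "joint_torque": joint torques, N m; "ee_pos": TCP position; "ee_rot": TCP orientation; "ft_force": force on the tool from outside, world axes, zero at the start; "wrist_torque": the same for the moment, N m; "gripper_width": finger opening in mm.
Only numpy, scipy, OpenCV 4.12 (cv2) and the standard library are available. Lean on these libraries where they do the work, as an engineer would, in place of code of your own. Each camera call takes 0.05 s, during which the arm holds its last target.

## Working session

There is one attempt and no reset: what is moved stays moved. The work goes in short steps, Python scripts to look and compute and a tool call to move; the robot and the scene stay as the last step left them, time stands still between calls to the robot, and variables do not carry over. Pictures are saved under pics/ and viewed, and the job is handed in when it is done.

Besides the shell and the picture viewer there is one more tool, called after "Emit:" as name(argument=value, ...) on one line, values as JSON. servo_tool: Moves the arm, as the interface text tells. Its arguments: {"type":"object","properties":{"series":{"type":"array"},"fingers":{"type":"number"},"squeeze":{"type":"number"}},"required":["series"]}

```bash
ls; mkdir -p pics; python3 - <<'E'
from workcell import *
import cv2,numpy as np
s=observe(); print(s)
for n in("side","top"):
    p=get_image(n); cv2.imwrite(f"pics/{n}0.png",p["img"][:,:,::-1])
    print(n,p["shot"],p["intrinsics"],p["distortion"],p["R"],p["t"])
    for q in ["setting_plate","lock_case","case_hole","plate_hole","location_pin","pin_stand","pin_tin","padlock","wood_block"]:
        try:
            print(q,[(np.round(d["location"],1),round(d["confidence"],2)) for d in find_in(q,p)][:4])
        except Exception as e: print(q,e)
E
```

```text
pics
{'time_s': 0.0, 'q': array([ 1.18147497,  0.41796901, -0.01030665,  1.61418508,  0.00468595,
        1.11071214, -0.05295027]), 'joint_velocities': array([-0.00029578,  0.00082453, -0.00142771, -0.00211072, -0.00041428,
        0.0003545 ,  0.00045874]), 'joint_torque': array([ 1.11203473e-03, -8.64434981e+01,  6.80221003e-01, -4.34896016e+01,
        1.92606024e-02,  7.42288597e-03, -1.19243964e-05]), 'ee_pos': array([ 212.90462662, -587.2386273 ,  230.65877003]), 'ee_rot': array([-3.09299232e+00, -5.43481629e-01,  4.60647683e-04]), 'ft_force': array([-0.25917002, -0.47428073,  0.4071372 ]), 'wrist_torque': array([ 0.05404096,  0.02216111, -0.03402298]), 'gripper_width': 85.22535540493642}
side 1 [[485.74810202   0.         311.38563874]
 [  0.         485.74810202 203.5209797 ]
 [  0.           0.           1.        ]] [-0.10928467  0.          0.          0.          0.        ] [[ 0.94079312 -0.33877179 -0.01191587]
 [-0.16213534 -0.41883455 -0.89347062]
 [ 0.29769186  0.84250299 -0.44896354]] [-519.59538187  285.40461301 1526.05712492]
setting_plate [(array([268.9, 295.5])
[... 447 characters left out ...]
         0.         0.        ] [[ 0.42213997 -0.90649357  0.00820094]
 [-0.85256068 -0.40006659 -0.33628413]
 [ 0.30812032  0.13496717 -0.94172487]] [-135.25492223  602.10009592 1518.7041103 ]
setting_plate [(array([286.2, 382.4]), 0.56)]
lock_case [(array([274.3, 367.9]), 0.67)]
case_hole [(array([276.5, 363.2]), 0.69)]
plate_hole [(array([287.5, 381.3]), 0.91)]
location_pin [(array([215.4, 237.6]), 0.62)]
pin_stand [(array([208.5, 204.6]), 0.93), (array([162.3, 341.1]), 0.89), (array([220.1, 240.8]), 0.81), (array([194.5, 169.6]), 0.78)]
pin_tin [(array([254.5, 269.6]), 0.57)]
padlock [(array([275.5, 301.1]), 0.55)]
wood_block [(array([279.3, 361.4]), 0.61), (array([307.2, 403.5]), 0.56)]
```

View pics/side0.png

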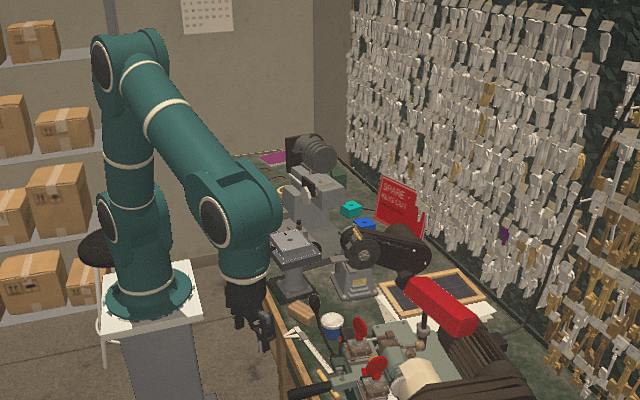

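View pics/top0.png

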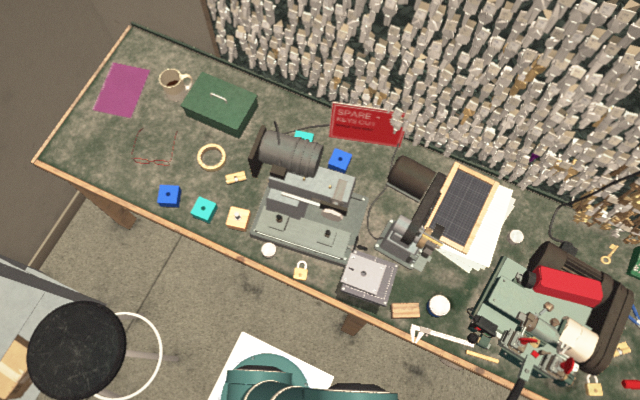

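```bash
python3 - <<'E'
import cv2
a=cv2.imread("pics/side0.png");b=cv2.imread("pics/top0.png")
cv2.imwrite("pics/side0c.png",cv2.resize(a[200:320,220:390],None,fx=4.5,fy=4.5,interpolation=cv2.INTER_CUBIC))
cv2.imwrite("pics/top0c.png",cv2.resize(b[225:345,310:460],None,fx=4.9,fy=4.9,interpolation=cv2.INTER_CUBIC))
cv2.imwrite("pics/top0d.png",cv2.resize(b[160:300,150:320],None,fx=4.2,fy=4.2,interpolation=cv2.INTER_CUBIC))
E
```

```text
(no output)
```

View pics/side0c.png

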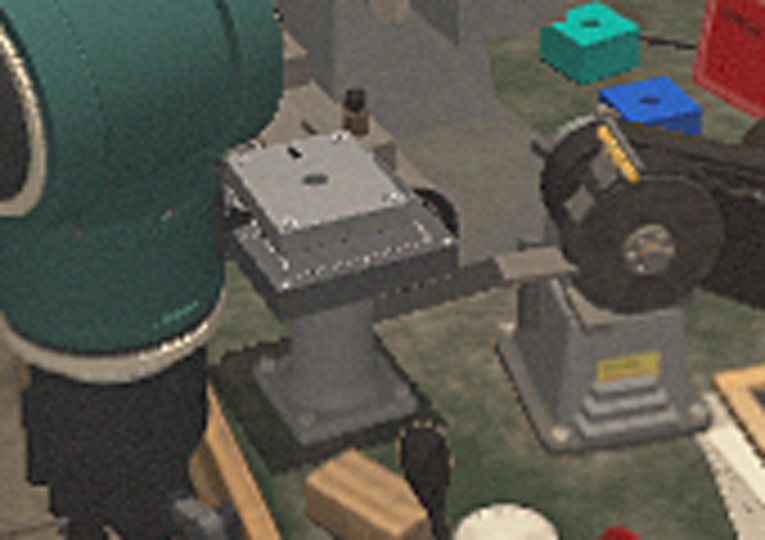

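View pics/top0c.png

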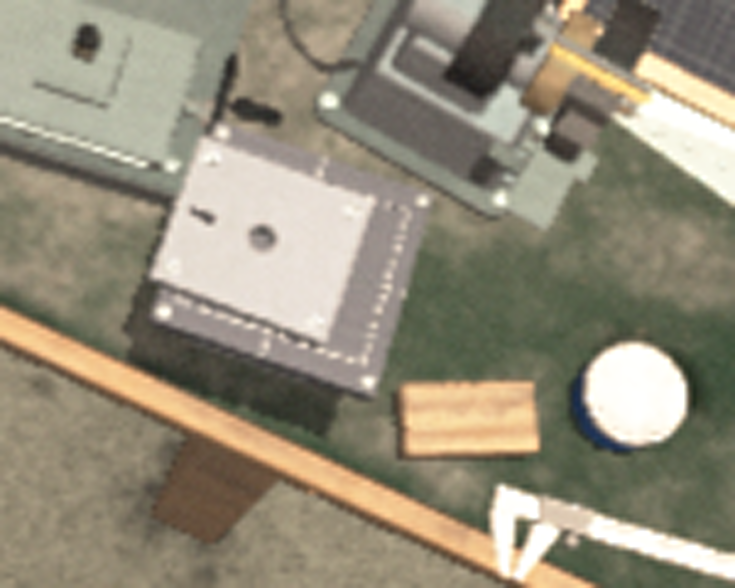

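View pics/top0d.png

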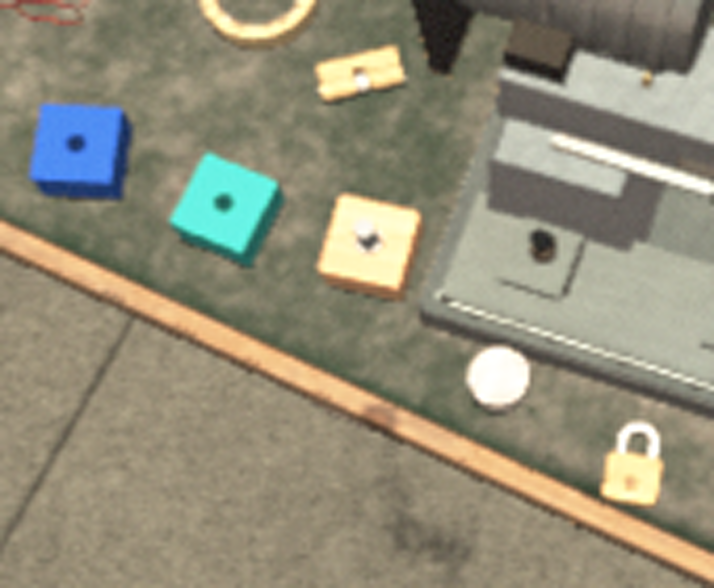

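```bash
cat > h.py <<'E'
from workcell import *
import cv2,numpy as np
from scipy.optimize import minimize
def proj(p,X):
    X=np.asarray(X,float).reshape(-1,3)
    r,_=cv2.Rodrigues(p["R"]); return cv2.projectPoints(X,r,np.asarray(p["t"],float),p["intrinsics"],np.asarray(p["distortion"],float))[0].reshape(-1,2)
def back(p,uv,z):
    n=cv2.undistortPoints(np.asarray(uv,float).reshape(-1,1,2),p["intrinsics"],np.asarray(p["distortion"],float)).reshape(-1,2)
    d=np.c_[n,np.ones(len(n))]@p["R"]; C=-p["R"].T@p["t"]
    return C+d*((z-C[2])/d[:,2])[:,None]
def ortho(p,x0,x1,y0,y1,z,s=0.5):
    # image: rows = x descending (x up), cols = y descending (y left)
    xs=np.arange(x1,x0,-s);ys=np.arange(y1,y0,-s)
    g=np.array([[(x,y,z) for y in ys] for x in xs])
    uv=proj(p,g).reshape(len(xs),len(ys),2).astype(np.float32)
    return cv2.remap(p["img"],uv[...,0],uv[...,1],cv2.INTER_CUBIC)
def rect(x,y,th,a,b):
    c=np.array([[a,b],[a,-b],[-a,-b],[-a,b]])/2
    R=np.array([[np.cos(th),-np.sin(th)],[np.sin(th),np.cos(th)]]); return c@R.T+[x,y]
def fit(p,z,a,b,x0,sides=(0,1,2,3),off=2.0,signs=1):
    """side 0: +x.. sides: 0 = +x face,1=-y,2=-x,3=+y ; maximises inside-outside contrast"""
    g=cv2.cvtColor(p["img"],cv2.COLOR_RGB2GRAY).astype(np.float32)
    u=np.linspace(-.42,.42,60)
    def prof(v,k):
        x,y,th=v
        R=np.array([[np.cos(th),-np.sin(th)],[np.sin(th),np.cos(th)]])
        n=[(1,0),(0,-1),(-1,0),(0,1)][k]; 
        out=[]
        for o in (-off,off):
            if k%2==0: P=np.c_[np.full(60,n[0]*(a/2+o)),u*b]
            else: P=np.c_[u*a,np.full(60,n[1]*(b/2+o))]
            W=np.c_[P@R.T+[x,y],np.full(60,z)]
            uv=proj(p,W).astype(np.float32)
            out.append(cv2.remap(g,uv[None,:,0].copy(),uv[None,:,1].copy(),cv2.INTER_CUBIC)[0])
        return out
    def cost(v):
        c=0
        for k in sides:
            i,o=prof(v,k); c-=signs*np.mean(np.clip(signs*(i-o),-40,60))*signs
        return c
    best=None
    for dx in(-6,0,6):
        for dy in (-6,0,6):
            for dt in(-.08,0,.08):
                v=np.array(x0)+[dx,dy,dt]; c=cost(v)
                if best is None or c<best[0]: best=(c,v)
    r=minimize(cost,best[1],method="Nelder-Mead",options=dict(initial_simplex=best[1]+np.array([[0,0,0],[4,0,0],[0,4,0],[0,0,.05]]),xatol=.01,fatol=.001))
    return r.x,r.fun
E
python3 - <<'E'
from h import *
p=get_image("top");q=get_image("side")
for c in(p,q): print("C",-c["R"].T@c["t"])
for z,n in((150,'a'),(168,'b')):
    A=ortho(p,330,550,-130,130,z,.7);B=ortho(q,330,550,-130,130,z,.7)
    cv2.imwrite(f"pics/o{n}.png",np.hstack([A,B])[:,:,::-1])
print(back(p,[[363.2,276.5]],168),back(q,[[288.5,241.8]],168),back(p,[[381.3,287.5]],150),back(q,[[296.1,270]],150))
print(back(p,[[237.6,215.4]],80),back(p,[[240.8,220.1]],20))
E
```

```text
C [ 102.47977816  -86.70278202 1633.78735361]
C [   80.81114934 -1342.19463894   933.95321716]
[[ 432.89545575 -117.92699764  168.        ]] [[ 435.88718391 -123.69500618  168.        ]] [[ 429.4765495  -179.50712269  150.        ]] [[ 418.182428   -249.93724415  150.        ]]
[[463.96713148 327.18811509  80.        ]] [[467.79610282 325.73607415  20.        ]]
```

View pics/oa.png

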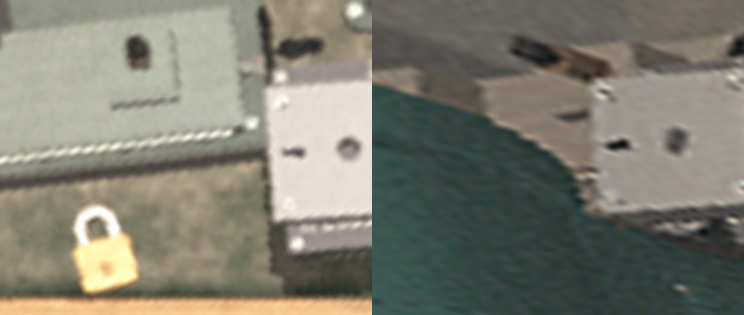

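View pics/ob.png

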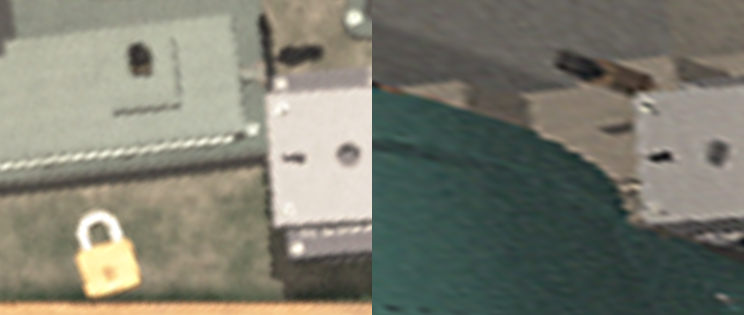

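```bash
python3 - <<'E'
from h import *
p=get_image("top");q=get_image("side")
A=ortho(p,350,520,-230,-50,150,.5);B=ortho(q,350,520,-230,-50,150,.5)
cv2.imwrite(f"pics/oc.png",np.hstack([A,B])[:,:,::-1])
for n,c in(("top",p),("side",q)):
    for o in (1.5,2.5):
        print(n,o,"case",fit(c,168,92,110,(433,-118,0.1),off=o),"plate",fit(c,150,130,140,(430,-135,0),sides=(0,1,2),off=o))
E
```

```text
top 1.5 case (array([ 4.33246012e+02, -1.14797341e+02,  7.48798519e-02]), np.float64(-131.75341796875)) plate (array([ 4.30123511e+02, -1.37280648e+02,  9.36579594e-02]), np.float64(-69.69163513183594))
top 2.5 case (array([ 4.41722045e+02, -1.14030072e+02,  7.72255547e-02]), np.float64(-236.66058349609375)) plate (array([ 4.30232381e+02, -1.37174376e+02,  1.01581644e-01]), np.float64(-93.30281066894531))
side 1.5 case (array([ 4.43149627e+02, -1.10482379e+02,  7.53108856e-02]), np.float64(-155.7012176513672)) plate (array([ 4.35505976e+02, -1.32652788e+02,  3.19229532e-02]), np.float64(-37.99760437011719))
side 2.5 case (array([ 4.43234278e+02, -1.10509741e+02,  6.98377084e-02]), np.float64(-192.42453002929688)) plate (array([ 4.38008999e+02, -1.32917355e+02,  9.37828009e-02]), np.float64(-62.442344665527344))
```

View pics/oc.png

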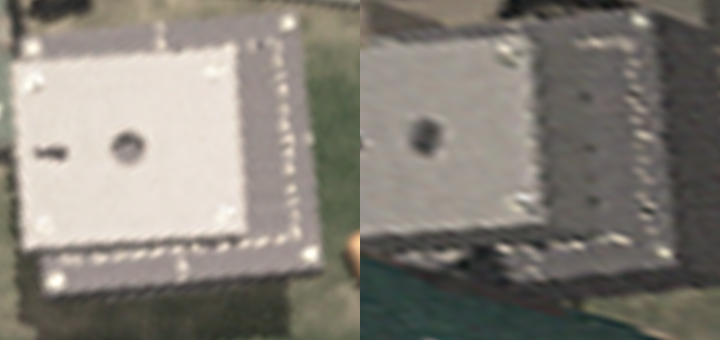

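```bash
cat >> h.py <<'E'
from scipy.spatial.transform import Rotation as Ro
def rel(pos,yaw_y,s=None):
    """target TCP pos mm, tool y axis at world yaw (deg), tool z down -> shift cm in tool frame, rotvec deg"""
    s=s or observe(); R=Ro.from_rotvec(s["ee_rot"])
    best=None
    for k in (0,180):
        a=np.radians(yaw_y+k); y=np.array([np.cos(a),np.sin(a),0]); z=np.array([0,0,-1.]); x=np.cross(y,z)
        T=Ro.from_matrix(np.c_[x,y,z]); rv=np.degrees((R.inv()*T).as_rotvec())
        if best is None or np.linalg.norm(rv)<np.linalg.norm(best): best=rv
    d=R.inv().apply(np.array(pos)-s["ee_pos"])/10
    return np.round(d,2),np.round(best,2)
E
python3 - <<'E'
from h import *
p=get_image("top")
# plate screws / ticks in ortho at z150
A=cv2.cvtColor(ortho(p,350,520,-230,-50,150,.5),cv2.COLOR_RGB2GRAY).astype(float)
def cen(c,r,h=9):
    w=A[r-h:r+h+1,c-h:c+h+1]; b=np.percentile(w,60); w=np.clip(w-b,0,None)
    yy,xx=np.mgrid[r-h:r+h+1,c-h:c+h+1]; return np.array([520-.5*(w*yy).sum()/w.sum(),-50-.5*(w*xx).sum()/w.sum()])
S=[cen(*c) for c in((33,47),(289,22),(310,254),(55,281))]; T=[cen(*c) for c in((160,35),(182,265))]
print(np.round(S,1),np.mean(S,0)); print(np.round(T,1),np.mean(T,0))
print([np.arctan2(d[1],d[0]) for d in(S[0]-S[3],S[1]-S[2],T[0]-T[1])],[np.arctan2(-d[0],d[1]) for d in (S[0]-S[1],S[3]-S[2])])
for o in(1.5,2,2.5,3): print("case",o,fit(p,168,92,110,(442,-114,0.08),off=o))
print(back(p,[[237.9,218.3],[237.6,216.5]],74), back(p,[[238,218]],40))
print("rail",back(p,[[470,320],[440,306],[405,310],[268,250],[300,270]],20))
print(observe()["time_s"])
E
```

```text
[[ 496.2  -66.2]
 [ 508.7 -193.9]
 [ 393.3 -205.1]
 [ 379.8  -78. ]] [ 444.53130276 -135.7906218 ]
[[ 500.5 -130.2]
 [ 387.2 -141.3]] [ 443.86033783 -135.71614151]
[np.float64(0.10084242501623074), np.float64(0.09641331136262203), np.float64(0.09778787430186743)] [np.float64(0.09732598877437029), np.float64(0.1058596925879646)]
case 1.5 (array([ 4.41979529e+02, -1.14272133e+02,  7.02496696e-02]), np.float64(-209.73341369628906))
case 2 (array([ 4.42033634e+02, -1.14279370e+02,  7.74387771e-02]), np.float64(-231.05844116210938))
case 2.5 (array([ 4.41673033e+02, -1.13985143e+02,  7.31698675e-02]), np.float64(-236.5055694580078))
case 3 (array([ 4.41350985e+02, -1.14131639e+02,  7.75103597e-02]), np.float64(-237.1944122314453))
[[457.00939461 323.29303771  74.        ]
 [462.03357001 327.03462557  74.        ]] [[465.80310373 332.41644209  40.        ]]
rail [[ 481.81253957 -479.18122347   20.        ]
 [ 482.77842536 -378.74239178   20.        ]
 [ 423.98175315 -282.57320636   20.        ]
 [ 414.39216801  197.03288662   20.        ]
 [ 398.84062062   73.19985936   20.        ]]
1.25
```

```bash
python3 - <<'E'
from h import *
print(rel((330,-330,250),-30)); print(rel((433,-24,240),5.67))
E
```

```text
(array([ 19.78, -20.22,  -1.87]), array([-1.000e-02,  0.000e+00, -4.007e+01]))
(array([ 39.89, -45.48,  -0.87]), array([-1.000e-02, -0.000e+00, -7.574e+01]))
```

Emit:
servo_tool(series=[[2.5,-2.84,-0.5,0,0,-4.73],[5,-5.68,-1,0,0,-9.46],[7.5,-8.53,-1.5,0,0,-14.2],[10,-11.37,-1.8,0,0,-18.9],[12.5,-14.2,-1.8,0,0,-23.7],[15,-17,-1.8,0,0,-28.4],[17.5,-19.9,-1.8,0,0,-33.1],[20,-22.7,-1.8,0,0,-37.9],[22.4,-25.6,-1.8,0,0,-42.6],[24.9,-28.4,-1.8,0,0,-47.3],[27.4,-31.3,-1.8,0,0,-52.1],[29.9,-34.1,-1.8,0,0,-56.8],[32.4,-37,-1.6,0,0,-61.5],[34.9,-39.8,-1.4,0,0,-66.3],[37.4,-42.6,-1.2,0,0,-71],[39.9,-45.5,-0.9,0,0,-75.7],[39.9,-45.5,-0.9,0,0,-75.7],[39.9,-45.5,-0.9,0,0,-75.7]], fingers=4)

```text
time_s: 3.05
ee_pos: [433.1, -23.4, 240.2]
ee_rot: [-2.108, -2.329, 0.0]
ft_force: [0.1, -0.2, -0.5]
gripper_width: 40.2
```

```bash
python3 - <<'E'
from h import *
s=observe();print(s["ee_pos"],s["ee_rot"],s["q"],s["ft_force"],s["gripper_width"])
print(rel((433,-24,155),5.67))
p=get_image("side");cv2.imwrite("pics/s1.png",cv2.resize(p["img"][100:320,180:480],None,fx=2.6,fy=2.6)[:,:,::-1])
E
```

```text
[433.07908235 -23.41043004 240.22963479] [-2.10831397e+00 -2.32871135e+00  2.96370888e-05] [ 0.57733537  0.089496   -0.62109466  2.03490885  0.06032173  1.03484434
  0.02655797] [ 0.06329548 -0.21316607 -0.54469222] 40.233727060210875
(array([-0.06, -0.01,  8.52]), array([-0.01, -0.01,  0.02]))
```

View pics/s1.png

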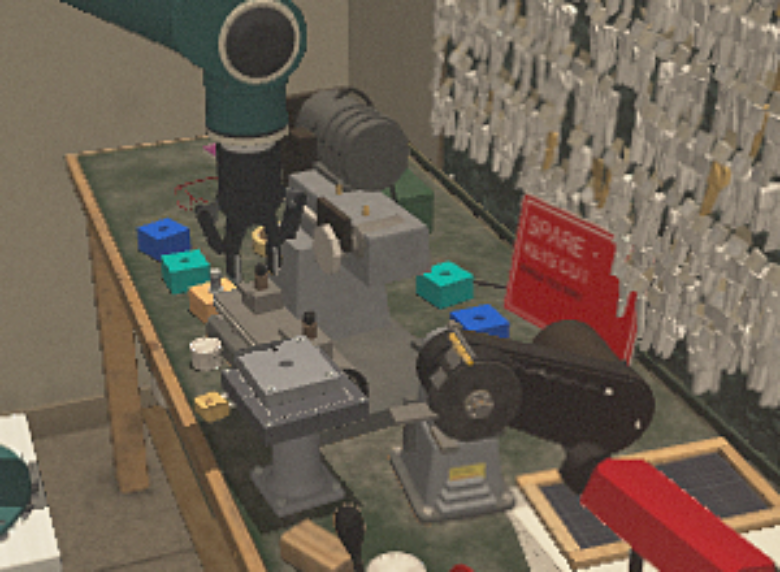

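```bash
python3 - <<'E'
from h import *
p=get_image("top");q=get_image("side")
cv2.imwrite("pics/t1.png",cv2.resize(p["img"][190:330,250:420],None,fx=4,fy=4)[:,:,::-1])
for z in (100,120,140,150):print(z,back(p,[[328,233],[279,218]],z)[:,:2].round(),back(q,[[298.5,223],[281,204]],z)[:,:2].round())
E
```

```text
100 [[529.  36.]
 [508. 198.]] [[539.  95.]
 [524. 261.]]
120 [[523.  34.]
 [502. 194.]] [[528.  60.]
 [513. 222.]]
140 [[518.  33.]
 [497. 191.]] [[517.  26.]
 [503. 184.]]
150 [[515.  32.]
 [494. 189.]] [[512.   8.]
 [497. 165.]]
```

View pics/t1.png

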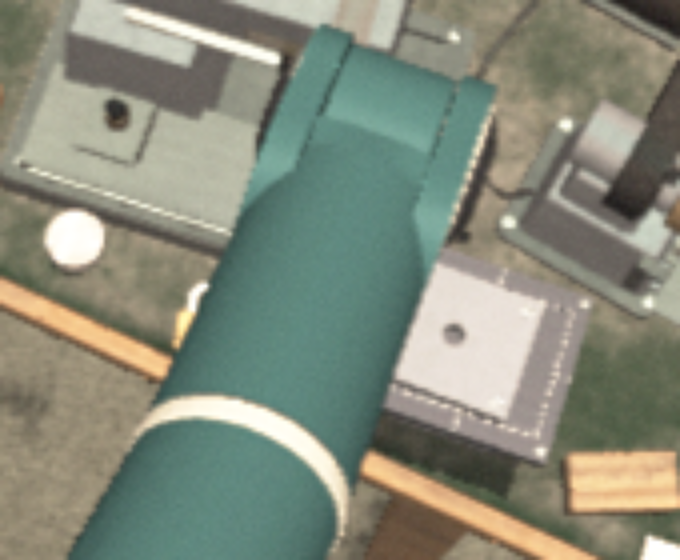

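Emit:
servo_tool(series=[[-0.06,0,2,0,0,0],[-0.06,0,4,0,0,0],[-0.06,0,6,0,0,0],[-0.06,0,7.5,0,0,0],[-0.06,0,8.4,0,0,0],[-0.06,0,8.5,0,0,0],[-0.06,0,8.5,0,0,0]])

```text
time_s: 3.9
ee_pos: [433.0, -25.7, 155.7]
ee_rot: [2.113, 2.325, -0.0]
ft_force: [0.2, -0.5, 0.2]
gripper_width: 40.0
```

```bash
python3 - <<'E'
from h import *
s=observe();print(s["ee_pos"],s["ft_force"])
p=get_image("side");cv2.imwrite("pics/s2.png",cv2.resize(p["img"][170:310,220:380],None,fx=4,fy=4)[:,:,::-1])
h=np.array([-.0988,.9951,0])
for d in (80,66.,):
    print(d,rel(np.array([444.3,-135.75,155])+h*d,5.67))
E
```

```text
[433.04540323 -25.65609549 155.71147335] [ 0.17856524 -0.52803282  0.22828902]
80 (array([-3.07,  0.03,  0.1 ]), array([ 0.04,  0.03, -0.19]))
66.0 (array([-4.47,  0.03,  0.1 ]), array([ 0.04,  0.03, -0.19]))
```

View pics/s2.png

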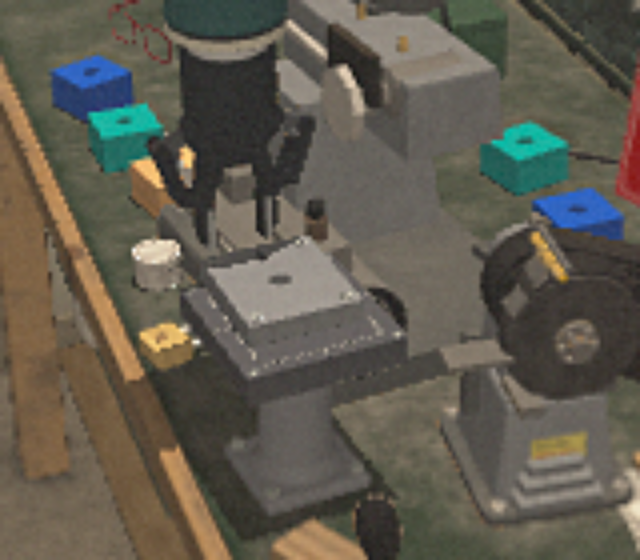

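Emit:
servo_tool(series=[[-0.2,0,0.1,0,0,-0.19],[-0.4,0,0.1,0,0,-0.19],[-0.6,0.01,0.1,0,0,-0.19],[-0.8,0.01,0.1,0,0,-0.19],[-1.0,0.01,0.1,0,0,-0.19],[-1.2,0.01,0.1,0,0,-0.19],[-1.4,0.01,0.1,0,0,-0.19],[-1.6,0.02,0.1,0,0,-0.19],[-1.75,0.02,0.1,0,0,-0.19],[-1.9,0.02,0.1,0,0,-0.19],[-2.05,0.02,0.1,0,0,-0.19],[-2.2,0.02,0.1,0,0,-0.19],[-2.35,0.02,0.1,0,0,-0.19],[-2.5,0.03,0.1,0,0,-0.19],[-2.65,0.03,0.1,0,0,-0.19],[-2.8,0.03,0.1,0,0,-0.19],[-2.95,0.03,0.1,0,0,-0.19],[-3.05,0.03,0.1,0,0,-0.19]])

```text
time_s: 5.75
ee_pos: [436.5, -56.1, 155.0]
ee_rot: [2.108, 2.328, 0.0]
ft_force: [-0.2, 4.1, -1.1]
gripper_width: 40.1
```

```bash
cat >> h.py <<'E'
def meas(name="pics/m.png"):
    p=get_image("top");q=get_image("side")
    A=ortho(p,350,520,-230,-50,150,.5);B=ortho(q,350,520,-230,-50,150,.5)
    cv2.imwrite(name,np.hstack([A,B])[:,:,::-1]); return p,q
PL=np.array([444.3,-135.75]);TH=.099
XH=np.array([np.cos(TH),np.sin(TH)]);YH=np.array([-np.sin(TH),np.cos(TH)])
E
python3 - <<'E'
from h import *
s=observe();print(s["ee_pos"],s["ft_force"]);d=s["ee_pos"][:2]-PL;print(d@XH,d@YH)
p,q=meas("pics/m1.png")
for o in(1.5,2,2.5,3):
    v,c=fit(p,168,92,110,(443,-121,0.08),sides=(0,1,2),off=o); d=v[:2]-PL;print(v,c,d@XH,d@YH,v[2]-TH)
E
```

```text
[436.5138421  -56.10540645 154.96007537] [-0.18467835  4.05646107 -1.08933142]
0.12390823716681837 80.02418498699481
[ 4.44565466e+02 -1.23256873e+02  9.78260425e-02] -97.72615051269531 1.49896672102288 12.405716565270142 -0.0011739575401266966
[ 4.44397589e+02 -1.23388618e+02  1.06564136e-01] -109.09779357910156 1.3188903667034197 12.291208979845692 0.007564136445772057
[ 4.44369996e+02 -1.23944668e+02  1.04032642e-01] -112.07677459716797 1.2364729578342162 11.74060911481695 0.00503264158733252
[ 4.43966090e+02 -1.24648544e+02  9.50970376e-02] -113.18900299072266 0.7649750223536494 11.080100840335803 -0.003902962359406126
```

View pics/m1.png

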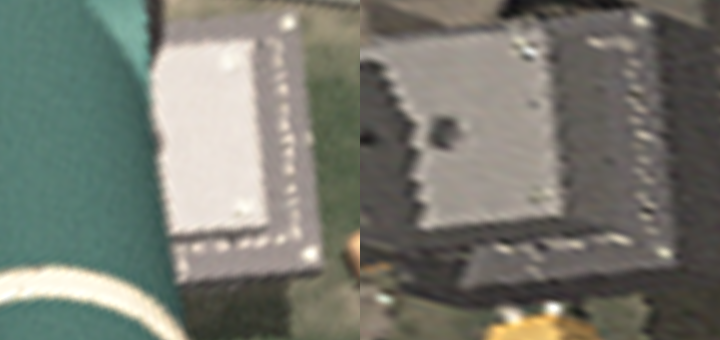

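Emit:
servo_tool(series=[[-0.12,0,0,0,0,0],[-0.24,0,0,0,0,0],[-0.36,0,0,0,0,0],[-0.48,0,0,0,0,0],[-0.6,0,0,0,0,0],[-0.72,0,0,0,0,0],[-0.84,0,0,0,0,0],[-0.94,0,0,0,0,0],[-0.94,0,0,0,0,0]])

```text
time_s: 6.75
ee_pos: [437.4, -65.8, 154.9]
ee_rot: [2.108, 2.327, -0.0]
ft_force: [0.2, 1.9, -1.2]
gripper_width: 40.0
```

```bash
python3 - <<'E'
from h import *
s=observe();print(s["ee_pos"],s["ft_force"]);d=s["ee_pos"][:2]-PL;print(d@XH,d@YH)
E
```

```text
[437.43635596 -65.80130513 154.94416845] [ 0.20135504  1.86958362 -1.20647908]
0.08357826306861142 70.28458250975326
```

Emit:
servo_tool(series=[[0.3,0,0,0,0,0],[1.0,0,0,0,0,0],[2.5,0,0,0,0,0],[5,0,0,0,0,0],[8,0,-2,0,0,0],[11,0,-5,0,0,0],[14,0,-7,0,0,0],[15,0,-7,0,0,0]])

```text
time_s: 7.55
ee_pos: [423.2, 86.7, 227.3]
ee_rot: [2.102, 2.328, 0.004]
ft_force: [0.7, -0.6, -0.0]
gripper_width: 40.1
```

```bash
python3 - <<'E'
from h import *
s=observe();print(s["ee_pos"],s["ft_force"],s["time_s"]);d=s["ee_pos"][:2]-PL;print(d@XH,d@YH)
p,q=meas("pics/m2.png")
for n,c in(("top",p),("side",q)):
  for o in(1.5,2,2.5,3):
    v,k=fit(c,168,92,110,(444,-133,0.09),off=o); d=v[:2]-PL;print(n,v,k,d@XH,d@YH,v[2]-TH)
E
```

```text
[423.19599148  86.70899089 227.26490554] [ 0.71155372 -0.58534887 -0.0222324 ] 7.55
0.9868096669030251 223.45560634828095
top [ 4.45738681e+02 -1.32580032e+02  9.72438254e-02] -184.5007781982422 1.7449505243669223 3.0122496451699647 -0.0017561745889585617
top [ 4.45681088e+02 -1.32388481e+02  9.32762608e-02] -210.91940307617188 1.7065727384670977 3.208554937107753 -0.005723739230213659
top [ 4.46280386e+02 -1.32006689e+02  9.83207844e-02] -221.68301391601562 2.3406714053119706 3.5292436646447665 -0.0006792155968008418
top [ 4.47030378e+02 -1.31548072e+02  9.31423888e-02] -226.2493896484375 3.132320642272276 3.911487278992896 -0.005857611190695944
side [ 4.46495651e+02 -1.29382611e+02  9.57028161e-02] -154.4324188232422 2.8142420937351886 6.119196149017253 -0.0032971839238593037
side [ 4.46489581e+02 -1.29254216e+02  9.78667777e-02] -180.33511352539062 2.8208929119504744 6.247563156551638 -0.0011332222537443482
side [ 4.46693850e+02 -1.29318066e+02  8.96031352e-02] -195.89303588867188 3.017849981512085 6.16383622089516 -0.009396864793071308
side [ 4.46951971e+02 -1.29040125e+02  8.56386955e-02] -205.3338165283203 3.302178447048226 6.41490367209273 -0.013361304537224755
```

View pics/m2.png

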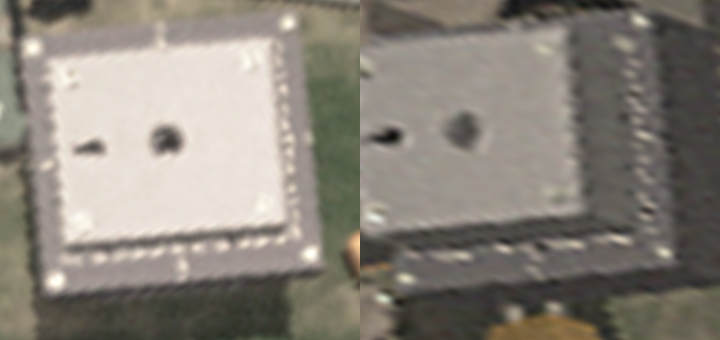

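```bash
cat >> h.py <<'E'
def cenb(p,z,xy,h=3.5,s=.25,dark=False):
    for _ in range(4):
        A=cv2.cvtColor(ortho(p,xy[0]-h,xy[0]+h,xy[1]-h,xy[1]+h,z,s),cv2.COLOR_RGB2GRAY).astype(float)
        if dark:A=255-A
        A=cv2.GaussianBlur(A,(0,0),2)
        w=np.clip(A-np.percentile(A,55),0,None); r,c=np.mgrid[:A.shape[0],:A.shape[1]]
        xy=np.array([xy[0]+h-s*(w*r).sum()/w.sum(),xy[1]+h-s*(w*c).sum()/w.sum()])
    return xy
E
python3 - <<'E'
from h import *
p=get_image("top");q=get_image("side")
for n,c,o in(("top",p,(0,0)),("side",q,(0.5,3))):
    S=[]
    for a,b in((58.5,64),(58.5,-64),(-58.5,-64),(-58.5,64)):
        S.append(cenb(c,150,PL+o+a*XH+b*YH))
    S=np.array(S)
    def rep(S):
        m=S.mean(0); return m.round(2), "diag",((S[0]+S[2])/2).round(2),((S[1]+S[3])/2).round(2),"th",[round(float(np.arctan2(d[1],d[0])),4) for d in(S[0]-S[3],S[1]-S[2])]+[round(float(np.arctan2(-d[0],d[1])),4) for d in (S[0]-S[1],S[3]-S[2])],[np.linalg.norm(S[0]-S[3]).round(1),np.linalg.norm(S[0]-S[1]).round(1)]
    print(n,"plate",rep(S))
    T=np.array([cenb(c,150,PL+o+k*XH,h=4) for k in(57,-57)]); print("ticks x",T.round(1),T.mean(0))
    T=np.array([cenb(c,150,PL+o+k*YH,h=4) for k in(64,-64)]); print("ticks y",T.round(1),T.mean(0))
    v=PL+o+1.8*XH+3*YH
    C=np.array([cenb(c,168,v+a*XH+b*YH,h=5) for a,b in((37,46),(37,-46),(-37,-46),(-37,46))]); print(n,"case",C.round(1).tolist(),rep(C))
    print("hole",cenb(c,168,v,h=9,dark=True))
    A=ortho(c,350,520,-230,-50,168,.5)
    cv2.imwrite(f"pics/o168{n}.png",A[:,:,::-1])
a=cv2.imread("pics/o168top.png");b=cv2.imread("pics/o168side.png");cv2.imwrite("pics/o168.png",np.hstack([a,b]))
E
```

```text
top plate (array([ 444.47, -135.8 ]), 'diag', array([ 444.72, -135.61]), array([ 444.22, -136.  ]), 'th', [0.1019, 0.0962, 0.0979, 0.1063], [np.float64(117.1), np.float64(128.4)])
ticks x [[ 492.4 -129.3]
 [ 387.3 -141.3]] [ 439.8145553  -135.28134763]
ticks y [[ 437.7  -73.5]
 [ 450.9 -194.2]] [ 444.31031786 -133.828946  ]
top case [[477.0, -81.8], [485.2, -172.2], [413.1, -179.8], [406.3, -90.5]] (array([ 445.37, -131.07]), 'diag', array([ 445.01, -130.77]), array([ 445.74, -131.36]), 'th', [0.1232, 0.1045, 0.0911, 0.0761], [np.float64(71.2), np.float64(90.8)])
hole [ 445.7871951  -133.27916941]
side plate (array([ 444.97, -132.26]), 'diag', array([ 444.47, -133.33]), array([ 445.46, -131.18]), 'th', [0.0701, 0.1057, 0.1192, 0.1001], [np.float64(114.3), np.float64(125.9)])
ticks x [[ 500.8 -127.6]
 [ 387.3 -136.9]] [ 444.05036864 -132.25587064]
ticks y [[ 443.8  -64.4]
 [ 452.4 -191.9]] [ 448.08860105 -128.14569699]
side case [[480.9, -79.5], [486.2, -168.7], [418.3, -182.0], [403.9, -86.0]] (array([ 447.32, -129.02]), 'diag', array([ 449.56, -130.73]), array([ 445.09, -127.31]), 'th', [0.0845, 0.1939, 0.0602, 0.148], [np.float64(77.2), np.float64(89.4)])
hole [ 446.07200618 -130.54389686]
```

View pics/o168.png

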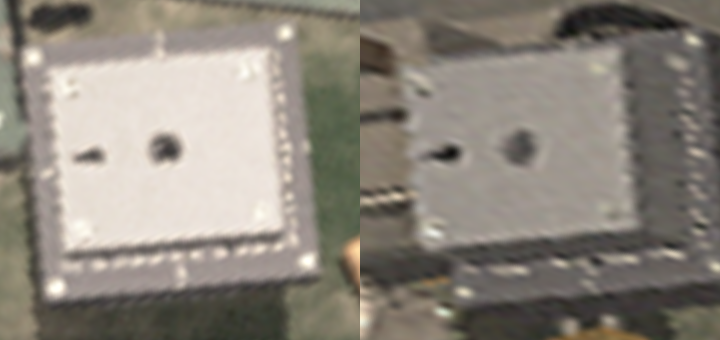

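```bash
python3 - <<'E'
from h import *
P=lambda a,b,z=155:(*(PL+a*XH+b*YH),z)
print(rel(P(.7,110,190),5.67),rel(P(.7,85),5.67));print(rel(P(.7,73),5.67))
E
```

```text
(array([-10.96,   0.11,   3.42]), array([-0.02,  0.06, -0.04])) (array([-13.45,   0.11,   6.92]), array([-0.02,  0.06, -0.04]))
(array([-14.65,   0.11,   6.92]), array([-0.02,  0.06, -0.04]))
```

Emit:
servo_tool(series=[[-3,0.02,1,0,0,0],[-6,0.05,2,0,0,0],[-9,0.08,3,0,0,0],[-11,0.11,4.5,0,0,0],[-12.5,0.11,6,0,0,0],[-13.2,0.11,6.9,0,0,0],[-13.45,0.11,6.92,0,0,0],[-13.7,0.11,6.92,0,0,0],[-13.9,0.11,6.92,0,0,0],[-14.1,0.11,6.92,0,0,0],[-14.3,0.11,6.92,0,0,0],[-14.5,0.11,6.92,0,0,0],[-14.6,0.11,6.92,0,0,0],[-14.6,0.11,6.92,0,0,0]])

```text
time_s: 9.15
ee_pos: [437.7, -62.6, 155.1]
ee_rot: [2.109, 2.327, -0.002]
ft_force: [0.2, -0.1, 0.1]
gripper_width: 40.1
```

```bash
python3 - <<'E'
from h import *
s=observe();d=s["ee_pos"][:2]-PL;print(d@XH,d@YH,s["ee_pos"],s["ft_force"])
P=lambda a,b,z=155:(*(PL+a*XH+b*YH),z)
print(rel(P(.7,70.3),5.67));print(rel(P(-.8,67.5),5.67))
E
```

```text
0.6814957674296441 73.43083235523781 [437.72037558 -62.6113637  155.0874754 ] [ 0.16588436 -0.10958362  0.14230228]
(array([-0.31,  0.  ,  0.01]), array([-0.02,  0.07, -0.05]))
(array([-0.59, -0.15,  0.01]), array([-0.02,  0.07, -0.05]))
```

Emit:
servo_tool(series=[[-0.1,0,0,0,0,0],[-0.2,0,0,0,0,0],[-0.28,0,0,0,0,0],[-0.33,-0.01,0,0,0,0],[-0.38,-0.03,0,0,0,0],[-0.43,-0.06,0,0,0,0],[-0.48,-0.09,0,0,0,0],[-0.53,-0.12,0,0,0,0],[-0.57,-0.14,0,0,0,0],[-0.59,-0.15,0,0,0,0],[-0.59,-0.15,0,0,0,0]])

```text
time_s: 10.25
ee_pos: [436.8, -68.7, 155.1]
ee_rot: [2.109, 2.327, -0.002]
ft_force: [1.1, 2.5, 0.1]
gripper_width: 40.2
```

```bash
python3 - <<'E'
from h import *
s=observe();d=s["ee_pos"][:2]-PL;print(d@XH,d@YH,s["ee_pos"],s["ft_force"])
E
```

```text
-0.8374647059557621 67.5066466270129 [436.79438951 -68.65667323 155.1147937 ] [1.10811982 2.47788083 0.11601808]
```

Emit:
servo_tool(series=[[0.3,0,0,0,0,0],[1.0,0,0,0,0,0],[2.5,0,0,0,0,0],[5,0,0,0,0,0],[8,0,-2,0,0,0],[11,0,-5,0,0,0],[14,0,-7,0,0,0],[15,0,-7,0,0,0]])

```text
time_s: 11.05
ee_pos: [422.6, 83.8, 227.3]
ee_rot: [2.104, 2.328, 0.003]
ft_force: [-0.3, 0.2, 0.2]
gripper_width: 39.9
```

```bash
cat >> h.py <<'E'
def full(name):
    p,q=meas(name)
    for n,c,o in(("top",p,PL),("side",q,PL+[.4,3.4])):
      for f in(1.5,2,2.5):
        v,k=fit(c,168,92,110,(*o,TH),off=f); d=v[:2]-o;print(n,v.round(3),round(float(k)),(d@XH).round(2),(d@YH).round(2),(v[2]-TH).round(3))
      hh=cenb(c,168,o,h=9,dark=True);d=hh-o;print("hole",(d@XH).round(2),(d@YH).round(2))
E
python3 - <<'E'
from h import *
print(observe()["ee_pos"]);full("pics/m3.png")
E
```

```text
[422.63504152  83.83276213 227.31054609]
top [ 4.44829e+02 -1.37407e+02  9.90000e-02] -181 0.36 -1.7 -0.0
top [ 4.44767e+02 -1.37343e+02  9.70000e-02] -204 0.31 -1.63 -0.002
top [ 4.45452e+02 -1.37421e+02  1.06000e-01] -214 0.98 -1.78 0.007
hole 0.8 0.27
side [ 4.45531e+02 -1.32145e+02  9.50000e-02] -161 0.85 0.12 -0.004
side [ 4.45517e+02 -1.32231e+02  9.70000e-02] -187 0.83 0.04 -0.002
side [ 4.45555e+02 -1.32319e+02  9.10000e-02] -203 0.85 -0.05 -0.008
hole 0.8 -0.08
```

View pics/m3.png

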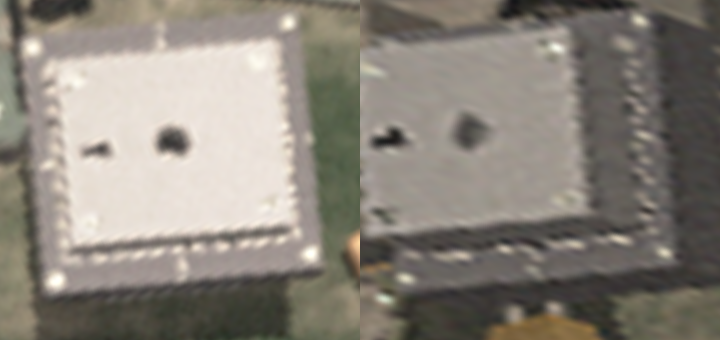

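```bash
python3 - <<'E'
from h import *
p=get_image("top");q=get_image("side")
def warp(c,o,z,s=.25):
    a=np.arange(75,-75,-s);b=np.arange(75,-75,-s)
    A,B=np.meshgrid(a,b,indexing="ij"); W=np.stack([o[0]+A*XH[0]+B*YH[0],o[1]+A*XH[1]+B*YH[1],np.full(A.shape,z)],-1)
    uv=proj(c,W).reshape(*A.shape,2).astype(np.float32)
    return cv2.remap(c["img"],uv[...,0],uv[...,1],cv2.INTER_CUBIC)
A=warp(p,PL,168);B=warp(p,PL,150)
g=cv2.cvtColor(A,cv2.COLOR_RGB2GRAY).astype(float);g0=cv2.cvtColor(B,cv2.COLOR_RGB2GRAY).astype(float)
ax=75-.25*np.arange(600)
m=abs(ax)<30
def pr(nm,v,lo,hi,st=4):
    print(nm," ".join(f"{a:.0f}:{x:.0f}" for a,x in list(zip(ax,v))[::st] if lo<=a<=hi))
py=g[m].mean(0);px=g[:,m].mean(1)
pr("y168",py,45,75);pr("y168",py,-75,-45)
pr("x168",px,38,70);pr("x168",px,-70,-38)
py=g0[m].mean(0);px=g0[:,m].mean(1)
pr("y150",py,45,75);pr("y150",py,-75,-45);pr("x150",px,38,70);pr("x150",px,-70,-38)
cv2.imwrite("pics/w3.png",A[:,:,::-1])
E
```

```text
y168 75:102 74:97 73:97 72:102 71:111 70:123 69:136 68:146 67:152 66:155 65:156 64:157 63:160 62:164 61:169 60:174 59:180 58:184 57:183 56:183 55:187 54:200 53:215 52:225 51:227 50:226 49:225 48:224 47:222 46:220 45:218
y168 -45:229 -46:229 -47:229 -48:229 -49:229 -50:229 -51:229 -52:228 -53:225 -54:221 -55:215 -56:206 -57:193 -58:177 -59:162 -60:151 -61:147 -62:147 -63:149 -64:150 -65:149 -66:145 -67:138 -68:127 -69:114 -70:103 -71:95 -72:92 -73:92 -74:93
x168 70:147 69:148 68:149 67:150 66:149 65:148 64:147 63:146 62:146 61:147 60:148 59:151 58:152 57:152 56:151 55:150 54:150 53:151 52:153 51:155 50:158 49:162 48:170 47:183 46:197 45:212 44:222 43:227 42:227 41:226 40:225 39:225 38:225
x168 -38:226 -39:227 -40:228 -41:229 -42:230 -43:228 -44:217 -45:193 -46:160 -47:129 -48:112 -49:114 -50:135 -51:163 -52:186 -53:193 -54:185 -55:170 -56:159 -57:154 -58:153 -59:155 -60:157 -61:158 -62:158 -63:158 -64:158 -65:157 -66:153 -67:142 -68:123 -69:100 -70:81
y150 75:99 74:95 73:95 72:101 71:110 70:122 69:134 68:144 67:151 66:155 65:156 64:157 63:159 62:164 61:169 60:174 59:180 58:185 57:185 56:183 55:185 54:195 53:210 52:222 51:227 50:227 49:226 48:225 47:224 46:222 45:220
y150 -45:228 -46:228 -47:228 -48:228 -49:228 -50:229 -51:229 -52:229 -53:229 -54:227 -55:224 -56:219 -57:212 -58:202 -59:188 -60:172 -61:159 -62:150 -63:147 -64:148 -65:149 -66:150 -67:148 -68:144 -69:136 -70:125 -71:112 -72:101 -73:94 -74:92
x150 70:148 69:147 68:146 67:146 66:147 65:148 64:150 63:152 62:152 61:151 60:150 59:150 58:151 57:153 56:154 55:157 54:161 53:168 52:179 51:193 50:208 49:219 48:226 47:227 46:227 45:226 44:225 43:225 42:225 41:225 40:225 39:225 38:225
x150 -38:230 -39:230 -40:223 -41:204 -42:175 -43:142 -44:118 -45:111 -46:123 -47:149 -48:176 -49:191 -50:190 -51:178 -52:165 -53:156 -54:153 -55:154 -56:155 -57:157 -58:158 -59:158 -60:158 -61:157 -62:156 -63:151 -64:138 -65:117 -66:94 -67:78 -68:71 -69:72 -70:76
```

View pics/w3.png

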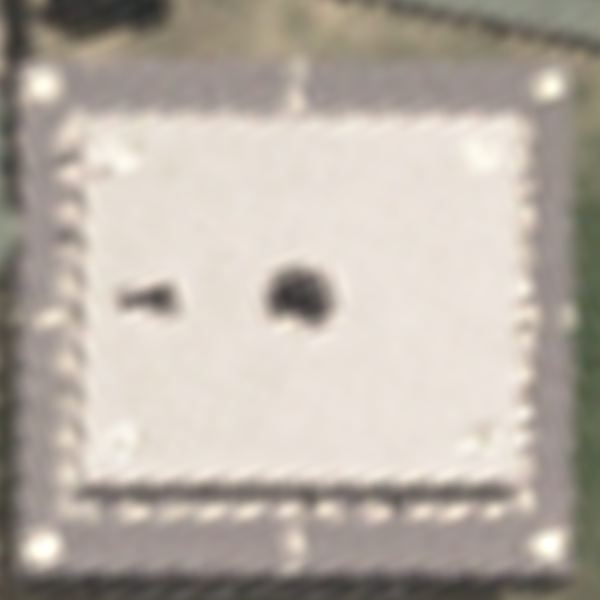

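```bash
python3 - <<'E'
from h import *
p=get_image("top");q=get_image("side")
A=ortho(p,410,530,270,390,40,.3);B=ortho(q,410,530,270,390,40,.3)
cv2.imwrite("pics/pin0.png",np.hstack([A,B])[:,:,::-1])
print([(d["location"],d["confidence"]) for d in find_in("location_pin",p)+find_in("location_pin",q)+find_in("pin_stand",p)])
print(observe()["time_s"])
E
```

```text
[([208.7, 263.6], 0.37), ([208.6, 203.8], 0.97), ([164.1, 341.7], 0.93), ([197.0, 169.0], 0.79), ([218.8, 237.1], 0.78)]
11.5
```

View pics/pin0.png

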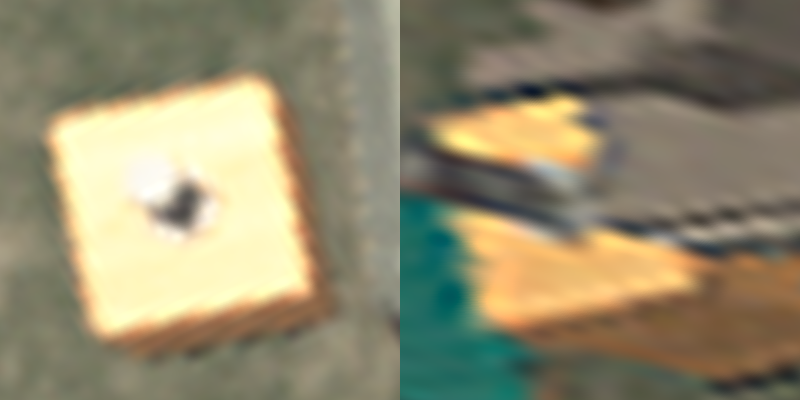

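```bash
python3 - <<'E'
from h import *
s=observe();print(s["q"].round(2))
for P in((385,150,240),(385,260,240),(467.3,335.5,160)): print(rel(P,5.67))
p=get_image("top")
A=ortho(p,350,600,150,400,140,.625);B=ortho(p,350,600,150,400,0,.625)
cv2.imwrite("pics/mach.png",np.hstack([A,B])[:,:,::-1])
E
```

```text
[ 0.41  0.11 -0.7   2.06  0.09  1.   -0.24]
(array([ 7.32, -3.01, -1.55]), array([-0.06,  0.06, -0.12]))
(array([18.27, -1.95, -1.56]), array([-0.06,  0.06, -0.12]))
(array([25.  ,  6.98,  6.42]), array([-0.06,  0.06, -0.12]))
```

View pics/mach.png

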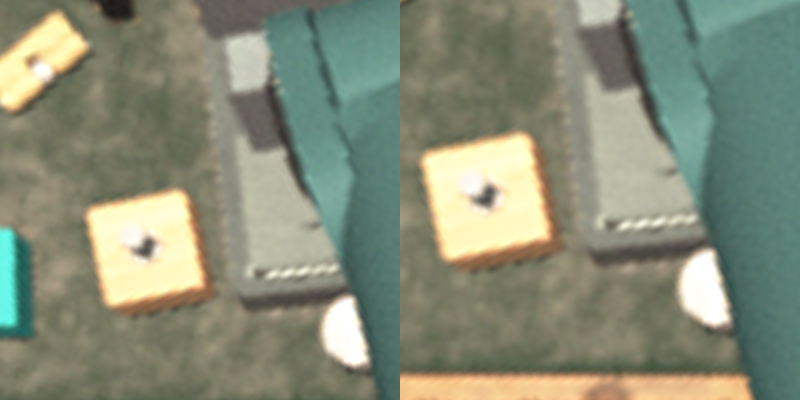

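Emit:
servo_tool(series=[[2.5,-1.2,-0.6,0,0,0],[5.5,-2.4,-1.2,0,0,0],[9,-2.9,-1.5,0,0,-0.1],[13,-2.5,-1.5,0,0,-0.1],[17,-1.9,-1.5,0,0,-0.1],[20,0.5,-0.5,0,0,-0.1],[22,3,1,0,0,-0.1],[23.5,5,2.5,0,0,-0.1],[24.6,6.5,4.5,0,0,-0.1],[25,6.98,6.4,0,0,-0.1],[25,6.98,6.4,0,0,-0.1],[25,6.98,6.4,0,0,-0.1]], fingers=6, squeeze=40)

```text
time_s: 12.75
ee_pos: [467.0, 335.4, 160.5]
ee_rot: [-2.109, -2.328, 0.003]
ft_force: [0.5, -0.4, -0.1]
gripper_width: 60.0
```

```bash
python3 - <<'E'
from h import *
s=observe();print(s["q"].round(2),s["ee_pos"],s["ft_force"])
print(rel((467.3,335.5,49.),5.67))
q=get_image("side");p=get_image("top")
a=cv2.resize(q["img"][150:290,190:340],None,fx=4,fy=4);cv2.imwrite("pics/s4.png",a[:,:,::-1])
print(proj(q,[[467.3,335.5,74],[467.3,335.5,40]]))
full("pics/m4.png")
E
```

```text
[-0.09  0.52 -0.77  1.79  0.42  1.01 -0.92] [466.99611729 335.44548406 160.45203856] [ 0.53734339 -0.38033176 -0.08115567]
(array([ 0.02,  0.05, 11.15]), array([-0.1 ,  0.07, -0.  ]))
[[262.09472945 204.28198899]
 [262.58695645 211.91340064]]
top [ 4.44846e+02 -1.37497e+02  9.80000e-02] -179 0.37 -1.79 -0.001
top [ 4.45111e+02 -1.37377e+02  9.80000e-02] -202 0.65 -1.7 -0.001
top [ 4.45179e+02 -1.37525e+02  1.02000e-01] -213 0.7 -1.85 0.003
hole 0.79 0.24
side [ 4.45628e+02 -1.32135e+02  1.01000e-01] -158 0.94 0.12 0.002
side [ 4.45383e+02 -1.32174e+02  9.80000e-02] -184 0.7 0.11 -0.001
side [ 4.45356e+02 -1.32101e+02  9.90000e-02] -200 0.68 0.18 -0.0
hole 0.5 -0.15
```

View pics/s4.png

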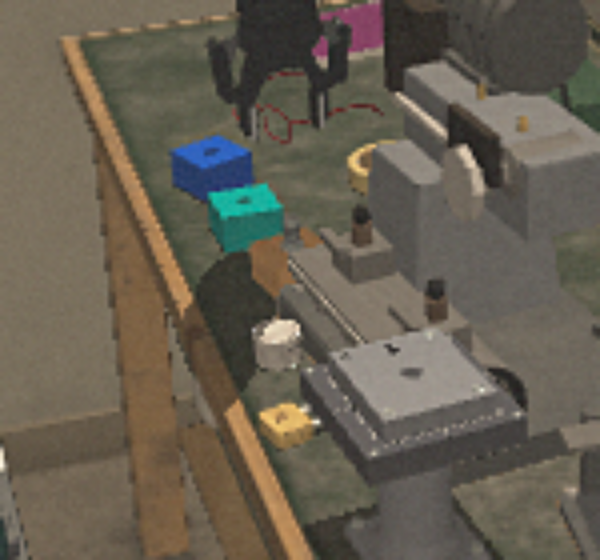

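```bash
cat > yf.py <<'E'
from h import *
from scipy.optimize import least_squares
from scipy.stats import norm
def warp(c,o,z,s=.25):
    a=np.arange(75,-75,-s);b=np.arange(75,-75,-s)
    A,B=np.meshgrid(a,b,indexing="ij"); W=np.stack([o[0]+A*XH[0]+B*YH[0],o[1]+A*XH[1]+B*YH[1],np.full(A.shape,z)],-1)
    uv=proj(c,W).reshape(*A.shape,2).astype(np.float32)
    return cv2.remap(c["img"],uv[...,0],uv[...,1],cv2.INTER_LINEAR)
p=get_image("top")
g=cv2.cvtColor(warp(p,PL,168),cv2.COLOR_RGB2GRAY).astype(float)
ax=75-.25*np.arange(600); m=(abs(ax)<35)&(abs(ax)>6)
py=g[m].mean(0)
for free in (0,1):
  def mod(v,x):
    e1,e2,sg,case,b1,b2,A1,A2,k,o1,o2=v
    l1,l2=57.6+k,-57.0+k
    up=b1+(case-b1)*norm.cdf((e1-x)/sg)+A1*norm.pdf((x-l1)/sg); lo=b2+(case-b2)*norm.cdf((x-e2)/sg)+A2*norm.pdf((x-l2)/sg)
    up=o1+(up-o1)*norm.cdf((69.7+k-x)/sg); lo=o2+(lo-o2)*norm.cdf((x+68.6-k)/sg)
    return np.where(x>0,up,lo)
  sel=(abs(ax)>48)&(abs(ax)<72)
  def f(v):
    r=mod(v,ax[sel])-py[sel]
    return np.r_[r,0 if free else (v[6]-v[7])*3]
  r=least_squares(f,[55,-55,1.7,227,157,150,80,80,0,95,92])
  print(r.x.round(2),"centre",r.x[:2].mean()-r.x[8]*.99,"width",r.x[0]-r.x[1],"rms",np.sqrt(np.mean(r.fun**2)))
E
python3 yf.py
```

```text
[ 54.63 -55.16   2.06 230.18 156.46 151.02  65.99  65.74   0.51  88.74
  97.86] centre -0.7734627265375629 width 109.79081204998015 rms 1.1435744042405154
[ 54.59 -55.41   2.08 230.09 156.41 151.28  67.09  55.18   0.46  89.77
  97.2 ] centre -0.8670331532014698 width 109.99694766433822 rms 1.0849896658684524
```

Emit:
servo_tool(series=[[0.05,0.05,3,0,0,0],[0.08,0.05,6,0,0,0],[0.08,0.05,8.5,0,0,0],[0.08,0.05,10.2,0,0,0],[0.08,0.05,11,0,0,0],[0.08,0.05,11.15,0,0,0],[0.08,0.05,11.15,0,0,0]])

```text
time_s: 13.7
ee_pos: [468.4, 336.6, 50.5]
ee_rot: [2.109, 2.327, 0.001]
ft_force: [0.5, 0.7, -0.4]
gripper_width: 60.4
```

```bash
python3 - <<'E'
from h import *
s=observe();print(s["ee_pos"],s["ft_force"])
q=get_image("side");p=get_image("top")
a=cv2.resize(q["img"][170:250,220:310],None,fx=6,fy=6);cv2.imwrite("pics/s5.png",a[:,:,::-1])
E
```

```text
[468.35668933 336.58570898  50.53703901] [ 0.53586887  0.73485156 -0.43917117]
```

View pics/s5.png

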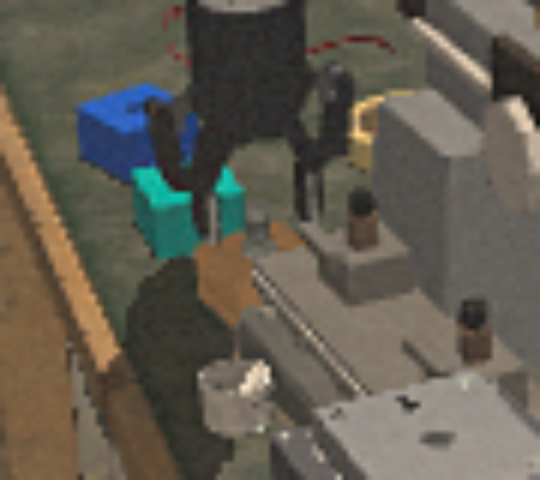

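Emit:
servo_tool(series=[[-0.03,-0.08,0.13,0,0,0],[-0.03,-0.08,0.13,0,0,0],[-0.03,-0.08,0.13,0,0,0],[-0.03,-0.08,0.13,0,0,0],[-0.03,-0.08,0.13,0,0,0],[-0.03,-0.08,0.13,0,0,0],[-0.03,-0.08,0.13,0,0,0],[-0.03,-0.08,0.13,0,0,0],[-0.03,-0.08,0.13,0,0,0],[-0.03,-0.08,0.13,0,0,0]], fingers=0, squeeze=40)

```text
time_s: 14.8
ee_pos: [467.9, 336.3, 49.8]
ee_rot: [2.108, 2.327, 0.002]
ft_force: [-0.0, -1.0, 5.9]
gripper_width: 14.3
```

```bash
python3 - <<'E'
from h import *
s=observe();print(s["ee_pos"],s["ft_force"],s["gripper_width"])
E
```

```text
[467.85966927 336.27012577  49.80725443] [-0.01465212 -1.02181025  5.9386535 ] 14.255890333253008
```

Emit:
servo_tool(series=[[0,0,-0.2,0,0,0],[0,0,-0.6,0,0,0],[0,0,-1.5,0,0,0],[0,0,-3,0,0,0],[0,0,-5,0,0,0],[0,0,-7.5,0,0,0],[0,0,-10,0,0,0],[0,0,-12,0,0,0],[0,0,-12,0,0,0]])

```text
time_s: 15.7
ee_pos: [468.5, 337.3, 173.5]
ee_rot: [2.107, 2.326, 0.009]
ft_force: [-0.2, -0.3, -1.5]
gripper_width: 14.8
```

```bash
python3 - <<'E'
from h import *
s=observe();print(s["ee_pos"],s["ft_force"],s["gripper_width"],s["q"].round(2))
q=get_image("side");p=get_image("top")
a=cv2.resize(q["img"][130:230,210:310],None,fx=6,fy=6);cv2.imwrite("pics/s6.png",a[:,:,::-1])
T=(s["ee_pos"][0],s["ee_pos"][1],240);print(rel(T,5.67),rel((385,260,240),5.67),rel((385,0,250),5.67),rel((385,-100,250),5.67),rel((444.3,-135.8,240),5.67))
E
```

```text
[468.50261474 337.26669178 173.50826098] [-0.19990472 -0.27119181 -1.54041283] 14.807470695223271 [-0.08  0.5  -0.78  1.78  0.41  1.02 -0.92]
(array([ 0.1 ,  0.11, -6.95]), array([ 0.19,  0.01, -0.04])) (array([-6.77, -8.96, -6.98]), array([ 0.19,  0.01, -0.04])) (array([-32.65, -11.51,  -7.98]), array([ 0.19,  0.01, -0.04])) (array([-42.6 , -12.49,  -7.98]), array([ 0.19,  0.01, -0.04])) (array([-46.75,  -6.94,  -6.96]), array([ 0.19,  0.01, -0.04]))
```

View pics/s6.png

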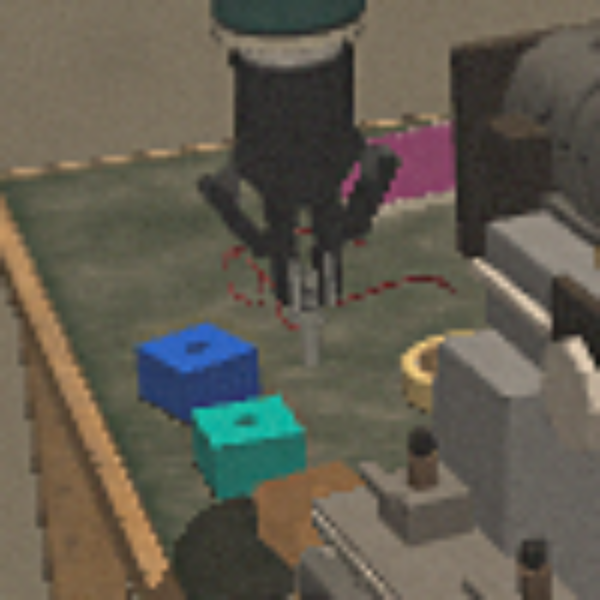

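Emit:
servo_tool(series=[[-0.8,-1,-1.5,0,0,0],[-2,-3.2,-3.5,0,0,0],[-3.5,-5.8,-5.5,0,0,0],[-5.5,-8.4,-7,0,0,0],[-8.5,-9.5,-8,0,0,0],[-12,-9.8,-8,0,0,0],[-16,-10,-8,0,0,0],[-20,-10.4,-8,0,0,0],[-24,-10.8,-8,0,0,0],[-28,-11.1,-8,0,0,0],[-32,-11.4,-8,0,0,0],[-36,-11.7,-8,0,0,0],[-39,-11.5,-8,0,0,0],[-42,-10,-7.7,0,0,0],[-44.5,-8.5,-7.3,0,0,0],[-46,-7.4,-7,0,0,0],[-46.75,-6.94,-6.96,0.19,0,0],[-46.75,-6.94,-6.96,0.19,0,0],[-46.75,-6.94,-6.96,0.19,0,0]])

```text
time_s: 17.7
ee_pos: [443.8, -135.0, 239.9]
ee_rot: [-2.108, -2.328, 0.001]
ft_force: [0.1, 0.4, 0.4]
gripper_width: 14.7
```

```bash
python3 - <<'E'
from h import *
s=observe();print(s["ee_pos"],s["ee_rot"],s["ft_force"],s["gripper_width"],s["q"].round(2))
print(rel((444.3,-135.8,218),5.67))
q=get_image("side");p=get_image("top")
for c,n in((q,"side"),(p,"top")):
    P=proj(c,[[444.3,-135.8,190]])[0].astype(int)
    a=cv2.resize(c["img"][P[1]-50:P[1]+50,P[0]-65:P[0]+65],None,fx=6,fy=6);cv2.imwrite(f"pics/7{n}.png",a[:,:,::-1]);print(P)
E
```

```text
[ 443.79022783 -135.00633299  239.85555074] [-2.10844892e+00 -2.32815607e+00  5.03245127e-04] [0.08468618 0.42156249 0.42850683] 14.682492423036921 [ 0.68  0.14 -0.49  1.97  0.08  1.04  0.25]
(array([-0.08,  0.04,  2.19]), array([-0.04, -0.01,  0.  ]))
[292 236]
[371 274]
```

View pics/7side.png

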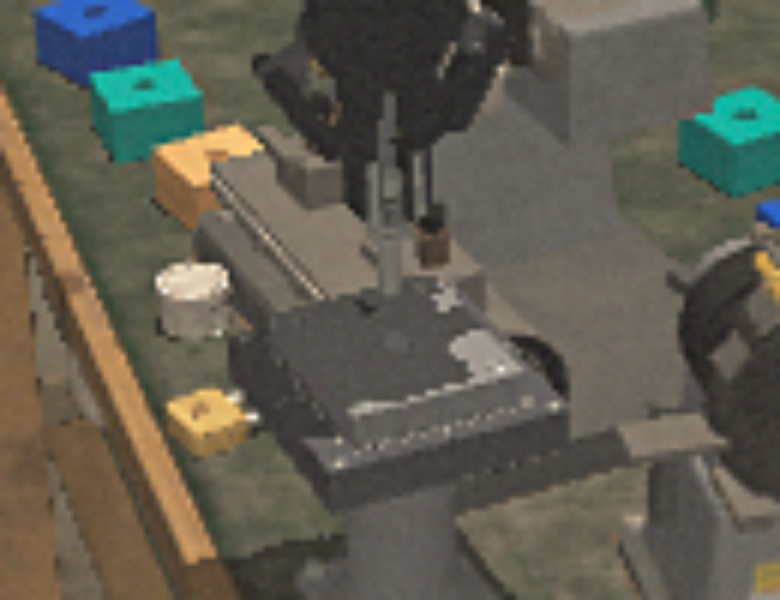

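```bash
python3 - <<'E'
from h import *
q=get_image("side")
h=back(q,[[293.2,242.8]],168)[0];print("hole",h,"tip if z=196",back(q,[[291.9,234.5]],196))
print(proj(q,[h,[h[0],h[1],196],[h[0]+5,h[1],196],[h[0],h[1]+5,196]]))
g=cv2.cvtColor(q["img"],cv2.COLOR_RGB2GRAY)
print(g[226:238,284:300]); print(g[238:248,284:302])
E
```

```text
hole [ 447.46800087 -134.35582821  168.        ] tip if z=196 [[ 445.16114899 -131.44211301  196.        ]]
[[293.2        242.8       ]
 [292.92740816 234.81962182]
 [294.51018777 234.51914691]
 [292.41799387 234.03464974]]
[[122 121 126 106 126 125 111 115 109 108 132 126  84  56  67  69]
 [129 128 126  71  95 132  96 112 109 107 134 132  87  57  65  71]
 [127 126 125  88  58  89  99 112 110 107 133 126  80  53  66  66]
 [122 131 129 130  92  66 106 111 110 104 128 130 127  45  63  61]
 [122 125 131 128 130  98  99 112 113  99 124 129 128  81  76 101]
 [123 124 127 128 133 129  95 110 113 101 125 122 140 136 137 138]
 [126 128 126 130 128 126  97 116 116  99  86  86  71  77  77  78]
 [128 127 127 132 138 131  89 114 110 106  74  72 102  99  78  83]
 [133 140 132  83  74  76  86 117 116  97  76  78  82 101  72  77]
 [ 70  73  80  76  82  78  77  80  91  80  82  81  79  82  85 168]
 [ 77  78  48  49  83  82  80  80  82  80  81  82  79  82  72  85]
 [ 83  84  83  40  44  61  85  80  81  77  79  80  80  81  76  87]]
[[79 84 78 73 58 86 85 85 80 82 82 78 85 82 78 79 74 78]
 [78 82 83 81 84 80 79 78 76 82 86 83 82 81 79 79 80 78]
 [81 85 81 83 81 79 79 79 80 79 85 83 78 83 80 80 85 81]
 [81 84 84 85 82 79 81 87 88 87 87 77 82 81 82 86 80 84]
 [81 83 76 78 82 88 84 88 96 97 90 78 82 84 81 83 87 82]
 [85 80 81 85 82 80 81 85 97 95 90 81 77 87 83 85 80 89]
 [81 80 84 80 83 80 82 86 88 85 89 83 84 79 89 80 76 88]
 [84 88 81 81 84 85 82 85 78 80 78 78 83 81 82 85 84 73]
 [81 85 84 79 82 84 74 84 84 84 87 84 83 85 80 81 83 83]
 [84 81 87 79 82 84 83 85 85 82 85 81 87 80 81 86 80 83]]
```

```bash
python3 - <<'E'
from h import *
print(rel((445.2,-135.0,213.5),5.67))
E
```

```text
(array([0.01, 0.12, 2.68]), array([0.01, 0.03, 0.01]))
```

Emit:
servo_tool(series=[[0.01,0.12,1,0,0,0],[0.01,0.12,1.8,0,0,0],[0.01,0.12,2.3,0,0,0],[0.01,0.12,2.5,0,0,0],[0.01,0.12,2.6,0,0,0],[0.01,0.12,2.65,0,0,0],[0.01,0.12,2.65,0,0,0]])

```text
time_s: 18.55
ee_pos: [445.2, -135.0, 213.9]
ee_rot: [2.108, 2.328, -0.0]
ft_force: [0.3, 0.3, -1.1]
gripper_width: 14.2
```

```bash
python3 - <<'E'
from h import *
s=observe();print(s["ee_pos"],s["ft_force"],s["gripper_width"])
q=get_image("side");c=q;P=(292,236)
a=cv2.resize(c["img"][P[1]-30:P[1]+30,P[0]-40:P[0]+40],None,fx=9,fy=9);cv2.imwrite(f"pics/8side.png",a[:,:,::-1])
for x,y in((445.2,-135),):print(proj(q,[[x,y,170],[x,y,168]]))
E
```

```text
[ 445.23868532 -134.98454553  213.85184226] [ 0.30660544  0.2584973  -1.05066007] 14.206174285414626
[[292.53287682 242.47673797]
 [292.55265081 243.04232664]]
```

View pics/8side.png

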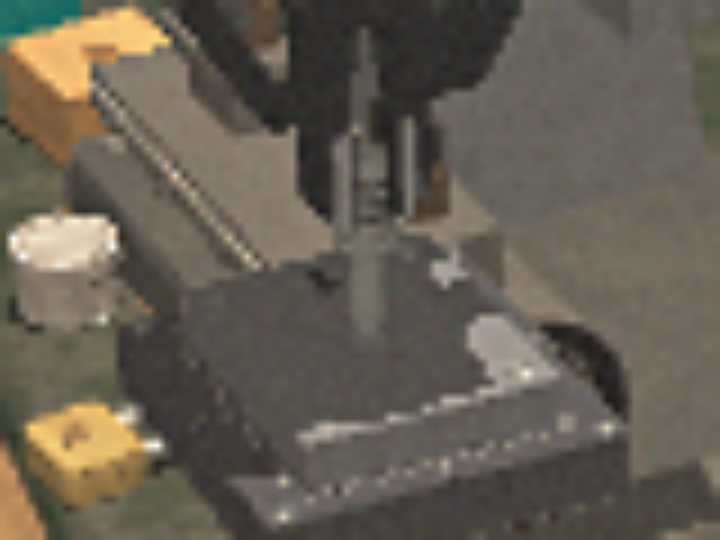

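Emit:
servo_tool(series=[[0,0,0.1,0,0,0],[0,0,0.2,0,0,0],[0,0,0.3,0,0,0],[0,0,0.3,0,0,0]])

```text
time_s: 19.0
ee_pos: [445.2, -135.0, 210.8]
ee_rot: [2.108, 2.328, -0.0]
ft_force: [0.2, -0.3, -1.0]
gripper_width: 14.5
```

Emit:
servo_tool(series=[[0,0,0.08,0,0,0],[0,0,0.15,0,0,0],[0,0,0.15,0,0,0]])

```text
time_s: 19.3
ee_pos: [445.1, -135.0, 209.1]
ee_rot: [2.108, 2.328, -0.0]
ft_force: [0.7, 0.4, -1.4]
gripper_width: 14.8
```

Emit:
servo_tool(series=[[0,0,0.08,0,0,0],[0,0,0.15,0,0,0],[0,0,0.15,0,0,0]])

```text
time_s: 19.6
ee_pos: [445.1, -135.0, 207.5]
ee_rot: [2.109, 2.328, -0.001]
ft_force: [0.0, -0.6, -0.1]
gripper_width: 14.3
```

Emit:
servo_tool(series=[[0,0,0.08,0,0,0],[0,0,0.15,0,0,0],[0,0,0.15,0,0,0]])

```text
time_s: 19.9
ee_pos: [445.0, -135.0, 205.9]
ee_rot: [2.109, 2.329, -0.001]
ft_force: [-0.3, 0.9, -0.9]
gripper_width: 14.4
```

Emit:
servo_tool(series=[[0,0,0.08,0,0,0],[0,0,0.15,0,0,0],[0,0,0.15,0,0,0]])

```text
time_s: 20.2
ee_pos: [445.0, -135.0, 204.3]
ee_rot: [2.109, 2.329, -0.001]
ft_force: [-0.8, 0.0, -0.3]
gripper_width: 14.7
```

Emit:
servo_tool(series=[[0,0,0.1,0,0,0],[0,0,0.2,0,0,0],[0,0,0.3,0,0,0],[0,0,0.3,0,0,0]])

```text
time_s: 20.6
ee_pos: [444.9, -134.9, 201.2]
ee_rot: [-2.109, -2.329, 0.001]
ft_force: [0.3, 0.8, -0.4]
gripper_width: 14.5
```

Emit:
servo_tool(series=[[0,0,0.1,0,0,0],[0,0,0.2,0,0,0],[0,0,0.3,0,0,0],[0,0,0.3,0,0,0]])

```text
time_s: 21.0
ee_pos: [444.9, -134.9, 198.1]
ee_rot: [-2.108, -2.328, 0.001]
ft_force: [-0.0, -0.3, -1.3]
gripper_width: 14.7
```

Emit:
servo_tool(series=[[0,0,0.08,0,0,0],[0,0,0.15,0,0,0],[0,0,0.15,0,0,0]])

```text
time_s: 21.3
ee_pos: [444.8, -134.9, 196.4]
ee_rot: [-2.108, -2.328, 0.001]
ft_force: [0.3, -0.5, -0.5]
gripper_width: 14.6
```

Emit:
servo_tool(series=[[0,0,0.08,0,0,0],[0,0,0.15,0,0,0],[0,0,0.15,0,0,0]])

```text
time_s: 21.6
ee_pos: [444.7, -134.9, 194.8]
ee_rot: [-2.108, -2.328, 0.001]
ft_force: [-0.4, 0.3, 0.2]
gripper_width: 14.5
```

Tip is now about at the plate face; continuing in small steps.

Emit:
servo_tool(series=[[0,0,0.05,0,0,0],[0,0,0.1,0,0,0],[0,0,0.1,0,0,0]])

```text
time_s: 21.9
ee_pos: [444.7, -134.9, 193.8]
ee_rot: [-2.108, -2.328, 0.001]
ft_force: [-0.3, 0.1, -1.4]
gripper_width: 14.7
```

Emit:
servo_tool(series=[[0,0,0.05,0,0,0],[0,0,0.1,0,0,0],[0,0,0.1,0,0,0]])

```text
time_s: 22.2
ee_pos: [444.7, -134.9, 192.7]
ee_rot: [-2.108, -2.328, 0.001]
ft_force: [-0.2, 0.8, -0.9]
gripper_width: 14.4
```

Emit:
servo_tool(series=[[0,0,0.05,0,0,0],[0,0,0.1,0,0,0],[0,0,0.1,0,0,0]])

```text
time_s: 22.5
ee_pos: [444.6, -134.9, 191.6]
ee_rot: [-2.108, -2.328, 0.001]
ft_force: [0.2, -0.1, -0.3]
gripper_width: 14.6
```

Emit:
servo_tool(series=[[0,0,0.05,0,0,0],[0,0,0.1,0,0,0],[0,0,0.1,0,0,0]])

```text
time_s: 22.8
ee_pos: [444.6, -134.9, 190.6]
ee_rot: [-2.108, -2.328, 0.001]
ft_force: [0.0, 0.6, -0.5]
gripper_width: 14.6
```

Emit:
servo_tool(series=[[0,0,0.05,0,0,0],[0,0,0.1,0,0,0],[0,0,0.1,0,0,0]])

```text
time_s: 23.1
ee_pos: [444.6, -134.8, 189.5]
ee_rot: [-2.108, -2.328, 0.001]
ft_force: [-0.6, -0.1, -0.2]
gripper_width: 14.5
```

Emit:
servo_tool(series=[[0,0,0.05,0,0,0],[0,0,0.1,0,0,0],[0,0,0.1,0,0,0]])

```text
time_s: 23.4
ee_pos: [444.5, -134.8, 188.4]
ee_rot: [-2.108, -2.328, 0.001]
ft_force: [-0.2, 0.4, -0.8]
gripper_width: 14.7
```

Emit:
servo_tool(series=[[0,0,0.05,0,0,0],[0,0,0.1,0,0,0],[0,0,0.1,0,0,0]])

```text
time_s: 23.7
ee_pos: [444.5, -134.8, 187.4]
ee_rot: [-2.108, -2.328, 0.001]
ft_force: [0.1, 0.1, -1.1]
gripper_width: 14.5
```

Emit:
servo_tool(series=[[0,0,0.08,0,0,0],[0,0,0.15,0,0,0],[0,0,0.15,0,0,0]])

```text
time_s: 24.0
ee_pos: [444.4, -134.8, 185.7]
ee_rot: [-2.108, -2.328, 0.002]
ft_force: [-1.1, 1.1, -0.7]
gripper_width: 14.6
```

Emit:
servo_tool(series=[[0,0,0.08,0,0,0],[0,0,0.15,0,0,0],[0,0,0.15,0,0,0]])

```text
time_s: 24.3
ee_pos: [444.4, -134.8, 184.1]
ee_rot: [-2.108, -2.328, 0.002]
ft_force: [-0.1, 0.3, -1.7]
gripper_width: 14.2
```

Emit:
servo_tool(series=[[0,0,0.08,0,0,0],[0,0,0.15,0,0,0],[0,0,0.15,0,0,0]])

```text
time_s: 24.6
ee_pos: [444.4, -134.8, 182.5]
ee_rot: [-2.107, -2.327, 0.002]
ft_force: [-0.0, 0.1, -1.2]
gripper_width: 14.5
```

Emit:
servo_tool(series=[[0,0,0.08,0,0,0],[0,0,0.15,0,0,0],[0,0,0.15,0,0,0]])

```text
time_s: 24.9
ee_pos: [444.3, -134.8, 180.9]
ee_rot: [-2.107, -2.327, 0.002]
ft_force: [-0.5, 0.0, -0.6]
gripper_width: 14.7
```

Emit:
servo_tool(series=[[0,0,0.05,0,0,0],[0,0,0.1,0,0,0],[0,0,0.1,0,0,0]])

```text
time_s: 25.2
ee_pos: [444.2, -134.8, 179.9]
ee_rot: [-2.107, -2.327, 0.002]
ft_force: [-0.3, -0.8, -1.1]
gripper_width: 14.6
```

Emit:
servo_tool(series=[[0,0,0.05,0,0,0],[0,0,0.1,0,0,0],[0,0,0.1,0,0,0]])

```text
time_s: 25.5
ee_pos: [444.2, -134.8, 178.8]
ee_rot: [-2.107, -2.327, 0.002]
ft_force: [-0.5, -0.3, -0.5]
gripper_width: 14.4
```

Emit:
servo_tool(series=[[0,0,0.03,0,0,0],[0,0,0.05,0,0,0],[0,0,0.05,0,0,0]])

```text
time_s: 25.8
ee_pos: [444.2, -134.7, 178.2]
ee_rot: [-2.107, -2.327, 0.002]
ft_force: [-0.5, 0.5, -0.0]
gripper_width: 14.5
```

Emit:
servo_tool(series=[[0,0,0.03,0,0,0],[0,0,0.05,0,0,0],[0,0,0.05,0,0,0]])

```text
time_s: 26.1
ee_pos: [444.2, -134.7, 177.8]
ee_rot: [-2.107, -2.327, 0.002]
ft_force: [-0.8, 1.0, 2.0]
gripper_width: 14.8
```

Emit:
servo_tool(series=[[0,0,0.03,0,0,0],[0,0,0.05,0,0,0],[0,0,0.05,0,0,0]])

```text
time_s: 26.4
ee_pos: [444.3, -134.8, 177.7]
ee_rot: [-2.108, -2.327, 0.002]
ft_force: [-3.5, 0.9, 10.3]
gripper_width: 14.3
```

Emit:
servo_tool(series=[[0,0,-0.02,0,0,0],[0,0,-0.02,0,0,0]])

```text
time_s: 26.6
ee_pos: [444.3, -134.8, 177.9]
ee_rot: [-2.107, -2.328, 0.002]
ft_force: [-0.4, -0.1, -0.7]
gripper_width: 14.5
```

Emit:
servo_tool(series=[[0,0,0,0,0,0],[0,0,0,0,0,0],[0,0,0,0,0,0],[0,0,0,0,0,0],[0,0,0,0,0,0],[0,0,0,0,0,0]], fingers=4.5)

```text
time_s: 27.2
ee_pos: [444.3, -134.8, 177.9]
ee_rot: [-2.108, -2.328, 0.002]
ft_force: [-0.6, -0.6, -0.6]
gripper_width: 45.1
```

Emit:
servo_tool(series=[[0,0,-0.5,0,0,0],[0,0,-1.5,0,0,0],[0,0,-3,0,0,0],[0,0,-5,0,0,0],[0,0,-7,0,0,0],[0,0,-9,0,0,0],[3,-2,-10,0,0,0],[6,-4,-10,0,0,0],[10,-5,-10,0,0,0],[14,-5,-10,0,0,0],[18,-5,-10,0,0,0],[21,-5,-10,0,0,0],[21,-5,-10,0,0,0]])

```text
time_s: 28.5
ee_pos: [373.6, 72.6, 279.2]
ee_rot: [-2.103, -2.334, 0.001]
ft_force: [0.7, -1.3, 0.2]
gripper_width: 45.1
```

```bash
python3 - <<'E'
from h import *
s=observe();print(s["ee_pos"],s["ft_force"],s["gripper_width"],s["time_s"])
full("pics/m9.png")
q=get_image("side");p=get_image("top")
a=cv2.resize(q["img"][195:285,240:340],None,fx=5,fy=5);cv2.imwrite("pics/9s.png",a[:,:,::-1])
a=cv2.resize(p["img"][235:335,315:435],None,fx=5,fy=5);cv2.imwrite("pics/9t.png",a[:,:,::-1])
E
python3 yf.py
```

```text
[373.59949408  72.57699714 279.15754175] [ 0.68900542 -1.25585164  0.15474848] 45.09446129058127 28.5
top [ 4.44760e+02 -1.37439e+02  9.70000e-02] -180 0.29 -1.73 -0.002
top [ 4.44710e+02 -1.37334e+02  9.70000e-02] -204 0.25 -1.62 -0.002
top [ 4.45288e+02 -1.37415e+02  1.01000e-01] -214 0.82 -1.75 0.002
hole -2.75 2.42
side [ 4.45508e+02 -1.32087e+02  1.01000e-01] -150 0.83 0.18 0.002
side [ 4.45407e+02 -1.31969e+02  9.70000e-02] -175 0.74 0.31 -0.002
side [ 4.45453e+02 -1.31845e+02  9.90000e-02] -190 0.8 0.43 0.0
hole 5.73 15.47
[ 54.56 -55.26   1.99 226.96 153.86 147.19  64.18  64.04   0.44  88.78
  95.72] centre -0.7882954271007485 width 109.82574230729385 rms 1.042160568307805
[ 54.54 -55.39   2.01 226.91 153.83 147.33  64.8   58.23   0.42  89.33
  95.36] centre -0.8363150142257476 width 109.93432048181803 rms 1.0220274256340414
```

View pics/9s.png

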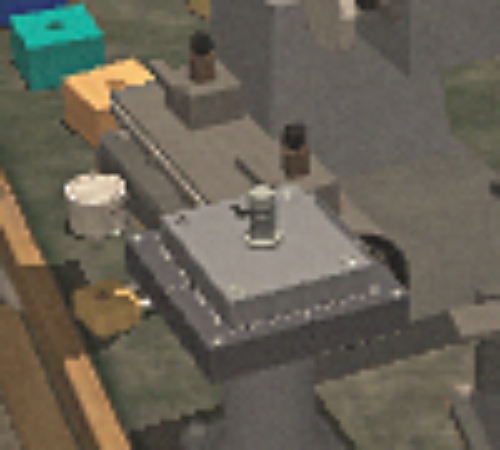

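View pics/9t.png

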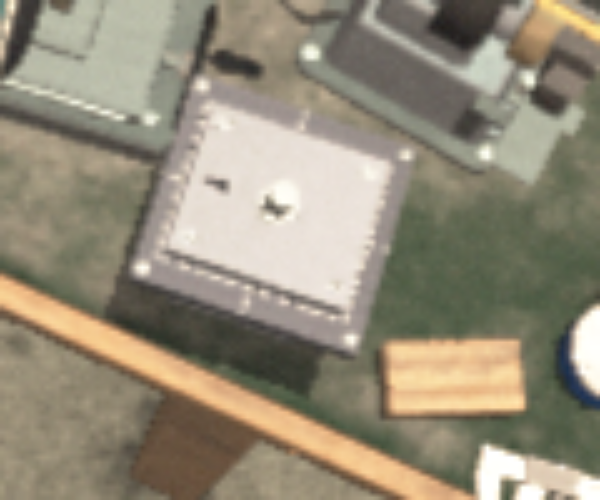

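The pin stands upright with its collar on the case, at about (263,215) in the enlarged side view. The case lies square inside the outline, at about (270,205) in the enlarged top view. The gripper is clear of everything.

```bash
python3 -c "
from workcell import *
print(sign_off())"
```

```text
the job is handed in; nothing more can be done
None
```

The job is handed in at about 29 s of robot time: the case is tapped onto the plate hole and the location pin stands through both. sign_off gave no verdict.

**Tapping:** I slid the case about 21.5 mm along the plate's −y, pushing its +y edge with both finger sides. Two straight pushes were followed by one slightly diagonal push to take out a small x drift. The highest force I read was about 4 N, at the ends of the moves only, and the case was never lifted.

**Pin:** I took it from the light wooden stand and carried it past the cutting machine on the robot's side. I lowered it in steps of 0.5 to 3 mm and felt no contact until the collar touched at 177.8 mm tool height. That matches the height expected for a seated collar. I stopped when the force reached 10 N, eased off and released.

**Last checks:**

| Check | Result | Limit |
|---|---|---|
| Case offset, x | about +0.3 to +0.8 mm | 2.5 mm (horizontal) |
| Case offset, y | about −0.8 to +0.4 mm | 2.5 mm (horizontal) |
| Case angle from the plate | about 0.002 rad | 0.05 rad |

The pin looks upright and seated in both views. The case did not visibly move during insertion.

**Where checks disagreed:**
- **Edge fit:** A plain edge fit in the top picture gave −1.7 mm in y. I put that down to the scribed line blurring into the case edge, since a fit that models the line gave −0.8 mm and the side camera gave +0.2 to +0.4 mm.
- **Hole finder:** After insertion it gave useless values because the pin covers the hole.
- **Cameras:** The two differ by about 3 mm in absolute y, so I compared positions only within one picture.
- **Bystanders:** I judged them undisturbed by eye and did not measure them.

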